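# Rebuild the spindle stack of a herb mill

## Robot

A 7-joint arm with a two-finger parallel gripper is mounted at the origin on the work surface. World frame = base frame: x ahead of the robot, y to its left, z up, the work surface at z = 0. Lengths are in m, angles in rad, forces in N, time in s.
With the tool pointing down it reaches from about 0.4 to 0.85 m from the base axis. Payload 10.4 kg.
Tool frame: the origin (TCP) lies on the centre line of the jaws, within the pads' length; the fingertips stand 22 mm ahead of it and the grasp point (between the pads) lies 3 mm ahead of it; z points along the fingers, y is the direction in which the jaws open and shut (so a half turn about z gives the same grasp; the last joint's range is limited). The gripper opens to 85 mm and grips with 20 to 120 N. Pads are 22 mm wide; open, the fingers measure 114 mm over their backs; the gripper's body (76 mm by 85 mm) begins 54 mm behind the grasp point. The pads swing forward as they close: fully open they stand 13 mm farther back than shut.
Start: joints at [-1.201, 0.332, -0.065, 1.46, 0.022, 1.35, -0.088], TCP at [0.239, 0.577, 0.253] pointing down, gripper open.
Joint ranges: [-2.6, 2.6], [-0.5, 2.12], [-1.47, 1.34], [0.16, 2.42], [-1.27, 4.41], [0.06, 2.06], [-2.6, 2.6]. Speed limits (rad/s): [2.22, 2.22, 2.79, 2.79, 3.14, 3.14, 3.14].

## Interface

Orientations are given as a unit quaternion [x, y, z, w].
In Python, from workcell import manip gives the robot as it stands. The module is installed in compiled form; this text tells all that it offers.
- The arm moves only by the shell command python3 -m crank 'ROWS' [FORCE]. ROWS is JSON, a list of rows, each a list of 3 entries, a list of its own where there are three numbers: the opening, from -1 (shut) to 1 (fully open), then the shift along the tool's x, y, z normalised to -1 to 1, where 1 is 80 mm, then the turn, a rotation vector about the tool's x, y, z normalised to -1 to 1, where 1 is pi/4 rad. In form: [[jaw, [tx, ty, tz], [ax, ay, az]], ...]. A call has exactly 5 rows; each row shifts and turns the commanded pose from where the row before left it, along the tool's axes as they then stand; what a row does not reach is not made up. A row lasts 1/10 s, in which the tool goes at most 50 mm and 8.59 degrees, less where a joint would pass 70% of its speed; a pose out of reach is approached as far as the arm can. A call with a number of a shift or a turn outside -1 to 1 is refused whole. A call with a gripper value outside its range is refused whole. The fingers move at their own pace and stop on an object; FORCE is the grip in N (left out, the last holds). Time passes only in rows, so rows that do not move let the fingers close, or fill a call up. It gives the time, the measured TCP pose, the force and the opening at its end, in the units of the state.
- manip.get_obs(): the state, without advancing time (a new reading comes with each control period).
- manip.camera(name): name is "side" or "top" or "wrist"; returns the picture (480x640x3 uint8, blue, green, red); there is no depth.
- manip.camera_info(name): a dict with "K" (3x3 intrinsics, pixels), "camera_from_world" (4x4, takes a point from world to camera coordinates); the wrist camera has in their place "mount" (4x4, takes a point from camera to tool coordinates, whose origin is the TCP and whose axes are the flange's). Camera axes: x right, y down, z forward; pixel columns grow to the right and rows downward; lengths in m; the calibration is good to about 2 mm. A picture is of the moment at which its call begins: read the wrist's pose just before it. camera_info takes no time and is no camera call.
- manip.hand_in(): hands the job in, once; it reports no verdict.
The state is a dict: "clock": time; "joint_pos": joint angles; "joint_velocities": joint speeds; "tau": joint torques, N m; "position": TCP position; "ee_rot": TCP orientation; "ft_force": force on the tool from outside, world axes, zero at the start; "torque": the same for the moment, N m; "grip_width": opening from 0.0 (shut) to 1.0 (fully open).
Only numpy, scipy, OpenCV 4.12 (cv2) and the standard library are available. Lean on these libraries where they do the work, as an engineer would, in place of code of your own. Each camera call takes 0.05 s, during which the arm holds its last target.

## Task

The herb mill on the counter has been cleaned: put its spindle stack back together. Slip the long spacer sleeve over the spindle down into its seat in the runner burr, lay the flat washer on top of it, then put the slotted cap over the spindle's flat head, press it down against the spring without forcing it and give it a quarter turn so that it springs up and locks under the head. Leave the short sleeve and everything else where it is.

Things in the scene. Friction and masses are not known exactly. Their poses are not given: they have to be found in the camera images.
- mill: Grey cast herb mill, fixed to the counter, 150 mm across the foot; a chute juts to its -x. Origin: centre of the underside, on the spindle's axis; z up. In its top a fixed dark ring burr (120 mm across, top 75 mm above the origin); inside it the runner burr (74 mm across) and the upright steel spindle. Nothing may press on these with over 30 N (the cap on the spindle's head: 50 N).
- mill_seat (a point): Nominal centre of the sleeve's seat in the runner burr's top, 86 mm above the mill's origin: the floor of a round recess 39 mm wide, 4 mm deep. Spindle and runner burr together are set by the gap screw up to 8 mm higher or lower than all nominal heights, which no reading tells: feel for it. This point stays nominal; it does not move with them.
- mill_spring (a point): Same point as mill_seat. The runner burr floats on a spring hidden below it: it starts to yield at about 7 N and takes 1 N more per mm, to a hard stop at 8.5 mm, and is greased: it comes up at 0.1 m/s. The weight of the stacked parts, about 4 N, bears part of that, the hand the rest. Parts laid on lightly leave it up, the cap's top face 6 mm, its recess floor 3 mm, above the head's underside.
- mill_head (a point): Nominal centre of the spindle's top, 57 mm above the seat. From the seat up the spindle is 20 mm round to 34.5 mm, tapers over 3.5 mm to a 13 mm round neck, and ends in a flat head from 49 to 57 mm, 19 mm long along the mill's x axis by 10 mm wide, its top 2 mm stepped in by 1.25 mm all round.
- sleeve: Long spacer sleeve, plain steel tube, 34 mm outside, 22 mm bore, 30 mm tall, 120 g, standing upright on the cork mat. Origin: centre of its underside; z along its axis, upward.
- washer: Flat steel washer, 52 mm outside, 22 mm bore, 5 mm thick, 70 g, lying on the cork mat. Origin: centre of its underside; z upward.
- cap: Eight-sided steel retaining cap, 54 mm across the flats, 20 mm tall, 0.16 to 0.26 kg, lying right way up on the mat. Origin: centre of its underside; z upward; flats face its x and y axes and the diagonals. Its lower 12 mm has a round 22 mm bore; the upper 8 mm is a plate with a through slot 22.4 mm long (along its x axis) by 14.4 mm wide for the spindle's head.
- cap_top (a point): Centre of the cap's top face, 20 mm above its origin. Across the slot, along the cap's y axis, a recess 14.4 mm wide, 3 mm deep is cut in the top face. The head passes through the slot (x axes of cap and mill in line); with the cap pressed down by 6 to 8.5 mm (13 N on the spring) it turns a quarter turn, either way; let up, the head sits in the recess, the cap 3 mm down.
- short_sleeve: Short spare spacer sleeve, same steel tube but only 14 mm tall, on the cork mat: not wanted, leave it. Origin: centre of its underside.
- mat: Cork mat, 250 x 250 mm, 4 mm thick, fixed, on which the parts lie about 106 mm apart. Origin: centre of its underside.
- crank: The mill's crank handle, steel arm 120 mm long with an upright wooden knob, lying on the counter: leave it. Origin: middle of the arm.
- mortar: Brass mortar, 110 mm across, 85 mm tall: leave it. Origin: centre of its underside.
- herb_jar: Herb jar with a steel lid, 72 mm across, 100 mm tall: leave it. Origin: centre of its underside.
- brush: Wooden cleaning brush: leave it. Origin under its middle.
Not all that is in view belongs to the job. Several things have the shape of the washer; the one meant has the colours described above. Leave any turquoise look-alike of the cap alone.

How it is judged:
On the way, in this order (a step that is already met when the one before it is completed fails the run):
1. the long sleeve is on the spindle, down in its seat (horizontal distance between sleeve and mill below 0.003 m and z of sleeve in the frame of mill below 0.097 m and angle between sleeve's own z axis and vertical below 0.1 rad), for 0.2 s.
2. the washer lies on the sleeve, round the spindle (horizontal distance between washer and mill below 0.003 m and z of washer in the frame of sleeve between 0.027 and 0.032 m and angle between washer's own z axis and vertical below 0.1 rad), for 0.2 s.
At the end, for the whole second after the job is handed in: On the spindle, upward: the long sleeve in its seat, the washer flat on it (both within 3 mm of the axis), the cap flat on the washer (within 4 mm), its slot turned more than 1.2 rad from the head, held down by the head against the spring (over 3 N); upright to 0.1 rad and at rest (horizontal distance between each of sleeve, washer and mill below 0.003 m and z of sleeve in the frame of mill below 0.0945 m and angle between each of sleeve, cap's own z axis and vertical below 0.1 rad and z of washer in the frame of sleeve between 0.027 and 0.032 m and horizontal distance between cap and mill below 0.004 m and z of cap in the frame of washer between 0.003 and 0.007 m and angle between the x axis of cap and the x axis of mill, either way round above 1.2 rad and contact force between cap and mill above 3 N and linear speed of cap below 0.01 m/s); the robot touches nothing.
It fails at once if the sleeve, the washer or the fingers press on the mill, its spindle or its burr with more than 30 N, or the cap with more than 50 N (contact force between any of sleeve, washer, the fingers and mill above 30 N or contact force between cap and mill above 50 N).
It fails at once if the short sleeve or another bystander is moved by more than 30 mm (distance of any of short_sleeve, crank, mortar, herb_jar, brush from where it was at the start of the episode above 0.03 m).
It also fails if it takes over 72 s, if anything falls off the work surface, if the arm or the gripper's body presses on something with over 40 N, if the wrist force passes 120 N, or if a joint passes its speed limit or range.

## Working session

There is one attempt and no reset: what is moved stays moved. The work goes in short steps, Python scripts to look and compute and a shell command to move; the robot and the scene stay as the last step left them, time stands still between calls to the robot, and variables do not carry over. Pictures are saved under pics/ and viewed, and the job is handed in when it is done.

```bash
ls; mkdir -p pics; python3 - <<'E'
from workcell import manip
import cv2,numpy as np
o=manip.get_obs()
for k,v in o.items(): print(k,np.round(v,4))
for n in ["side","top","wrist"]:
    im=manip.camera(n); cv2.imwrite(f"pics/{n}0.png",im)
    i=manip.camera_info(n); print(n,{k:np.round(v,4).tolist() if not isinstance(v,str) else v for k,v in i.items()})
E
```

```text
pics
clock 0.0
joint_pos [-1.2006  0.3328 -0.0647  1.461   0.0216  1.3499 -0.0885]
joint_velocities [ 0.0009 -0.0003 -0.0001 -0.0015  0.0006  0.0009  0.0003]
tau [-1.00000e-04 -6.25444e+01  4.89000e-02 -3.91606e+01  1.62000e-02
  9.90000e-03  0.00000e+00]
position [0.2391 0.5771 0.2525]
ee_rot [ 1.951e-01  9.808e-01 -7.000e-04 -1.000e-04]
ft_force [ 0.5702 -0.4195  0.4796]
torque [ 0.0228 -0.0219 -0.0068]
grip_width 0.9996
side {'K': [[454.2053, 0.0, 323.4011], [0.0, 454.2053, 238.2699], [0.0, 0.0, 1.0]], 'camera_from_world': [[-0.9974, -0.072, 0.0005, 0.5585], [-0.0401, 0.5496, -0.8344, 0.1105], [0.0598, -0.8323, -0.5511, 0.9515], [0.0, 0.0, 0.0, 1.0]]}
top {'K': [[450.9548, 0.0, 318.3933], [0.0, 450.9548, 240.849], [0.0, 0.0, 1.0]], 'camera_from_world': [[-0.0383, -0.9992, -0.0064, 0.0082], [-0.9719, 0.0387, -0.2322, 0.5916], [0.2322, -0.0026, -0.9727, 0.9927], [0.0, 0.0, 0.0, 1.0]]}
wrist {'K': [[406.5138, 0.0, 316.5507], [0.0, 406.5138, 245.8971], [0.0, 0.0, 1.0]], 'mount': [[0.001, -0.9509, -0.3096, 0.0795], [1.0, 0.0012, -0.0004, 0.0001], [0.0008, -0.3096, 0.9509, -0.1201], [0.0, 0.0, 0.0, 1.0]]}
```

View pics/top0.png

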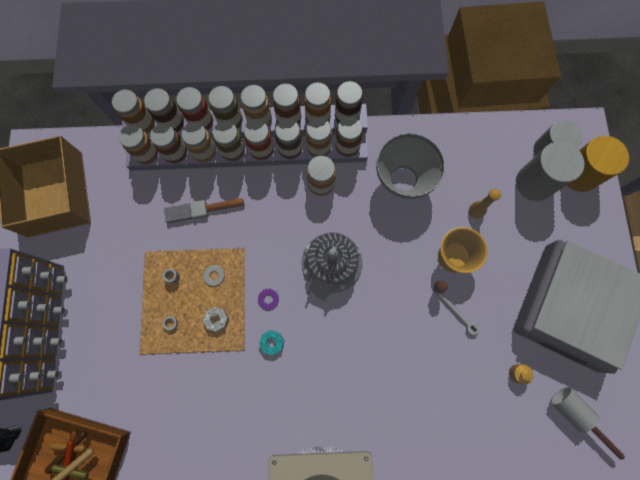

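View pics/side0.png

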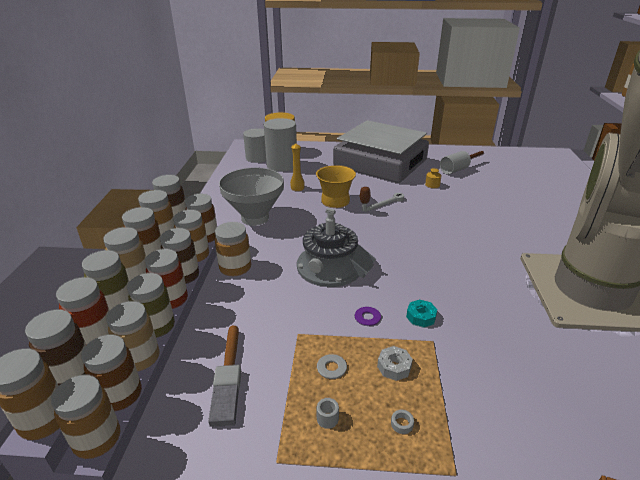

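View pics/wrist0.png

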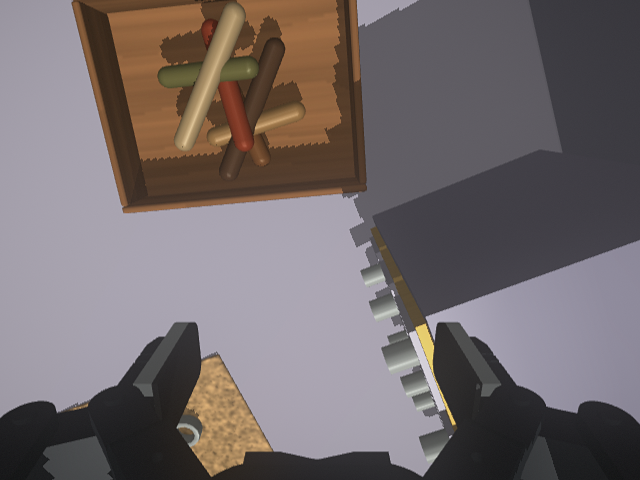

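```bash
cat > h.py <<'E'
from workcell import manip
import cv2,numpy as np
from scipy.spatial.transform import Rotation as R
def cam(n,T=None):
    i=manip.camera_info(n);K=np.array(i["K"])
    if n=="wrist":
        if T is None:
            o=manip.get_obs();T=np.eye(4);T[:3,:3]=R.from_quat(o["ee_rot"]).as_matrix();T[:3,3]=o["position"]
        return K,np.linalg.inv(T@np.array(i["mount"]))
    return K,np.array(i["camera_from_world"])
def ray(c,uv):
    K,M=c;d=M[:3,:3].T@np.linalg.solve(K,[uv[0],uv[1],1.]);return -M[:3,:3].T@M[:3,3],d
def onz(c,uv,z):
    p,d=ray(c,uv);return p+d*(z-p[2])/d[2]
def proj(c,p):
    K,M=c;q=K@(M[:3,:3]@np.array(p)+M[:3,3]);return q[:2]/q[2]
def tri(c1,u1,c2,u2):
    p,d=ray(c1,u1);q,e=ray(c2,u2);d/=np.linalg.norm(d);e/=np.linalg.norm(e)
    s=np.linalg.lstsq(np.c_[d,-e],q-p,rcond=None)[0];a=p+d*s[0];b=q+e*s[1];return (a+b)/2,np.linalg.norm(a-b)
def crop(im,x,y,w,h,s,fn):
    cv2.imwrite(fn,cv2.resize(im[y:y+h,x:x+w],None,fx=s,fy=s,interpolation=cv2.INTER_CUBIC))
E
python3 - <<'E'
from h import *
t=cv2.imread("pics/top0.png");s=cv2.imread("pics/side0.png")
a=cv2.resize(t[235:365,135:375],(800,433),interpolation=2)
b=cv2.resize(s[195:475,270:460],None,fx=2.1,fy=2.1,interpolation=2)
cv2.imwrite("pics/ta.png",a);cv2.imwrite("pics/sa.png",b)
E
```

```text
(no output)
```

View pics/ta.png

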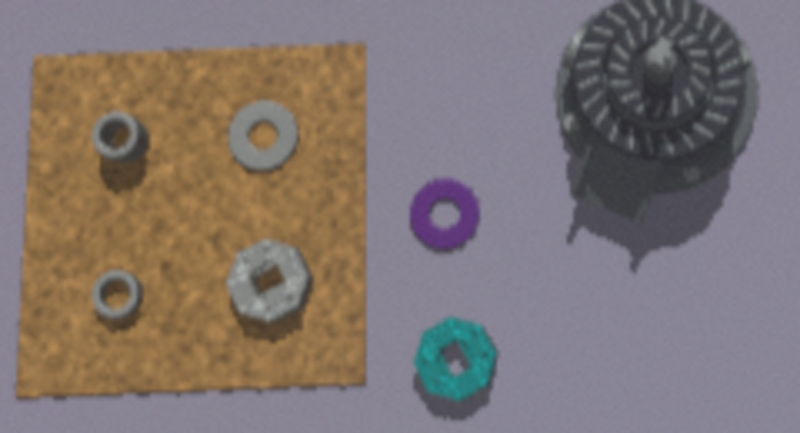

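View pics/sa.png

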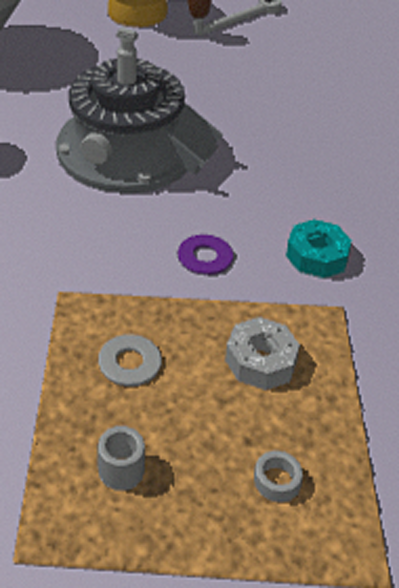

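```bash
python3 - <<'E'
from h import *
t=cv2.imread("pics/top0.png");s=cv2.imread("pics/side0.png")
def blobs(im,box):
    x0,y0,x1,y1=box
    hsv=cv2.cvtColor(im,cv2.COLOR_BGR2HSV);m=((hsv[...,1]<60)&(hsv[...,2]>80)).astype(np.uint8)
    mm=np.zeros_like(m);mm[y0:y1,x0:x1]=m[y0:y1,x0:x1]
    n,l,st,c=cv2.connectedComponentsWithStats(mm)
    out=[]
    for i in range(1,n):
        if st[i,4]>40:
            cs,_=cv2.findContours((l==i).astype(np.uint8),cv2.RETR_EXTERNAL,cv2.CHAIN_APPROX_NONE)
            (ex,ey),(a,b),an=cv2.fitEllipse(max(cs,key=len))
            out.append((round(ex,1),round(ey,1),round(a,1),round(b,1),round(an),st[i].tolist()))
    return out
for o in blobs(t,(148,255,238,345)):print("top",o)
for o in blobs(s,(300,345,435,450)):print("side",o)
ct=cam("top");cs=cam("side")
for n,u,z in [("sleeve",(170.3,275.3),.034),("washer",(213.7,276),.009),("cap",(215.5,319.5),.024),("short",(169.8,323),.018),("spindle",(333.5,250),.143)]:
    print(n,np.round(onz(ct,u,z),4))
print("spindle tri",tri(ct,(333.5,249),cs,(330,211)))
E
```

```text
top (213.5, 275.3, 19.3, 20.7, 34, [204, 265, 20, 21, 287])
top (169.3, 275.1, 12.6, 13.9, 39, [163, 268, 14, 15, 100])
top (214.9, 318.9, 22.7, 24.3, 37, [203, 307, 25, 25, 426])
top (169.4, 322.9, 13.0, 14.4, 29, [163, 316, 14, 15, 107])
side (393.9, 362.1, 32.1, 33.2, 81, [377, 346, 36, 35, 844])
side (331.3, 365.9, 23.3, 29.3, 89, [317, 354, 30, 25, 474])
side (326.2, 411.0, 20.1, 30.6, 14, [316, 398, 23, 30, 435])
side (401.6, 420.9, 22.0, 23.1, 18, [391, 410, 23, 24, 335])
sleeve [0.5292 0.3432 0.034 ]
washer [0.5276 0.2448 0.009 ]
cap [0.4209 0.2354 0.024 ]
short [0.4173 0.3453 0.018 ]
spindle [ 0.5521 -0.0468  0.143 ]
spindle tri (array([ 0.55188226, -0.0467061 ,  0.14377695]), np.float64(0.00452202478478865))
```

```bash
python3 -m crank '[[1,[0,0,0],[0,0,0.1875]],[1,[0,0,0],[0,0,0.1875]],[1,[0,0,0],[0,0,0.1875]],[1,[0,0,0],[0,0,0.1875]],[1,[0,0,0],[0,0,0.1875]]]' 20; python3 -m crank '[[1,[0,0,0],[0,0,0.1875]],[1,[0,0,0],[0,0,0.1875]],[1,[0,0,0],[0,0,0.1875]],[1,[-0.3,0.2,0],[0,0,0]],[1,[-0.3,0.2,0],[0,0,0]]]'; python3 -m crank '[[1,[-0.45,0.31,0],[0,0,0]],[1,[-0.45,0.31,0],[0,0,0]],[1,[-0.45,0.31,0],[0,0,0]],[1,[-0.45,0.31,0],[0,0,0]],[1,[-0.45,0.31,0],[0,0,0]]]'; python3 -m crank '[[1,[-0.45,0.31,0],[0,0,0]],[1,[-0.45,0.31,0],[0,0,0]],[1,[-0.4,0.31,0],[0,0,0]],[1,[0,0,0],[0,0,0]],[1,[0,0,0],[0,0,0]]]'
```

```text
clock: 0.65
position: [0.2392, 0.5773, 0.253]
ee_rot: [0.538, 0.843, -0.0, 0.0]
ft_force: [1.0, 1.1, 1.0]
grip_width: 1.001
clock: 1.15
position: [0.2708, 0.5291, 0.2527]
ee_rot: [0.707, 0.708, -0.0, 0.0]
ft_force: [0.5, 0.1, -0.2]
grip_width: 0.999
clock: 1.65
position: [0.3958, 0.3477, 0.2532]
ee_rot: [0.707, 0.707, 0.0, -0.0]
ft_force: [0.4, 0.0, -0.3]
grip_width: 0.999
clock: 2.15
position: [0.4698, 0.2447, 0.2531]
ee_rot: [0.708, 0.706, -0.0, -0.0]
ft_force: [-0.7, 0.6, -0.4]
grip_width: 0.997
```

```bash
python3 - <<'E'
from h import *
o=manip.get_obs();im=manip.camera("wrist");cv2.imwrite("pics/w1.png",im);np.savez("pics/w1.npz",p=o["position"],q=o["ee_rot"])
E
```

```text
(no output)
```

View pics/w1.png

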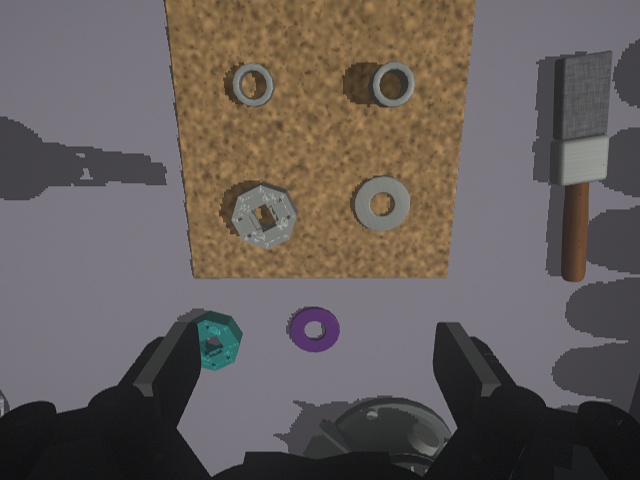

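```bash
cat >> h.py <<'E'
def load(n):
    im=cv2.imread(f"pics/{n}.png");d=np.load(f"pics/{n}.npz");T=np.eye(4);T[:3,:3]=R.from_quat(d["q"]).as_matrix();T[:3,3]=d["p"]
    return im,cam("wrist",T)
def snap(n):
    o=manip.get_obs();im=manip.camera("wrist");cv2.imwrite(f"pics/{n}.png",im);np.savez(f"pics/{n}.npz",p=o["position"],q=o["ee_rot"]);return o
E
python3 - <<'E'
from h import *
im,c=load("w1")
hsv=cv2.cvtColor(im,cv2.COLOR_BGR2HSV);m=((hsv[...,1]<60)&(hsv[...,2]>100)).astype(np.uint8)
m[:,:200]=0;m[:,440:]=0;m[265:]=0
n,l,st,ce=cv2.connectedComponentsWithStats(m)
for i in range(1,n):
    if st[i,4]<100: continue
    k=(l==i).astype(np.uint8);cs,h=cv2.findContours(k,cv2.RETR_CCOMP,cv2.CHAIN_APPROX_NONE)
    print(st[i].tolist())
    for cc in cs:
        if len(cc)>25:
            e=cv2.fitEllipse(cc)
            zt={0:0}
            print("  ",np.round(e[0],1),np.round(e[1],1),[np.round(onz(c,e[0],z),4)[:2].tolist() for z in (.034,.018,.009,.024)])
cv2.imwrite("pics/cap1.png",cv2.resize(im[165:265,210:430],None,fx=3.6,fy=3.6,interpolation=2))
E
```

```text
[373, 61, 42, 46, 747]
   [393.7  83.6] [40.3 44.4] [[0.5296, 0.346], [0.5324, 0.347], [0.534, 0.3476], [0.5314, 0.3466]]
   [393.8  83.8] [29.7 32.8] [[0.5297, 0.3458], [0.5325, 0.3468], [0.5341, 0.3474], [0.5314, 0.3465]]
[233, 63, 40, 43, 686]
   [252.5  84.1] [38.7 42.1] [[0.42, 0.3458], [0.4176, 0.3468], [0.4163, 0.3473], [0.4185, 0.3464]]
   [252.6  84.4] [28.5 31. ] [[0.42, 0.3456], [0.4177, 0.3466], [0.4163, 0.3471], [0.4185, 0.3462]]
[355, 176, 55, 55, 1877]
   [382.1 203.3] [52.3 55.4] [[0.5252, 0.2514], [0.5278, 0.248], [0.5293, 0.2461], [0.5269, 0.2493]]
   [382.2 203.8] [24.7 26.3] [[0.5254, 0.2511], [0.528, 0.2476], [0.5294, 0.2456], [0.527, 0.2489]]
[231, 185, 66, 65, 2526]
   [263.5 216.9] [59.5 62.5] [[0.4241, 0.2396], [0.4219, 0.2356], [0.4206, 0.2334], [0.4227, 0.2371]]
   [264.4 217.5] [21.4 29.9] [[0.4248, 0.2391], [0.4227, 0.2351], [0.4214, 0.2328], [0.4235, 0.2366]]
```

View pics/cap1.png

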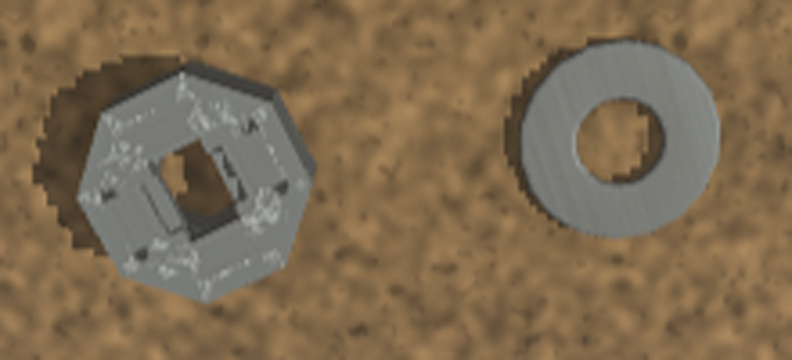

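```bash
python3 -m crank '[[1,[0.253,0.15,0.33],[0,0,0]],[1,[0.253,0.15,0.33],[0,0,0]],[1,[0.253,0.15,0.33],[0,0,0]],[1,[0.253,0.15,0.33],[0,0,0]],[1,[0.253,0.15,0.33],[0,0,0]]]'; python3 -m crank '[[1,[0,0,0.1],[0,0,0]],[1,[0,0,0],[0,0,0]],[1,[0,0,0],[0,0,0]],[1,[0,0,0],[0,0,0]],[1,[0,0,0],[0,0,0]]]'; python3 -c "
from h import *
snap('w2')"
```

```text
clock: 2.7
position: [0.5286, 0.3493, 0.1199]
ee_rot: [0.706, 0.708, -0.0, -0.001]
ft_force: [-0.0, -0.3, 0.2]
grip_width: 0.996
clock: 3.2
position: [0.5299, 0.3466, 0.1147]
ee_rot: [0.707, 0.707, 0.001, -0.0]
ft_force: [0.4, 0.3, 0.9]
grip_width: 0.999
```

View pics/w2.png

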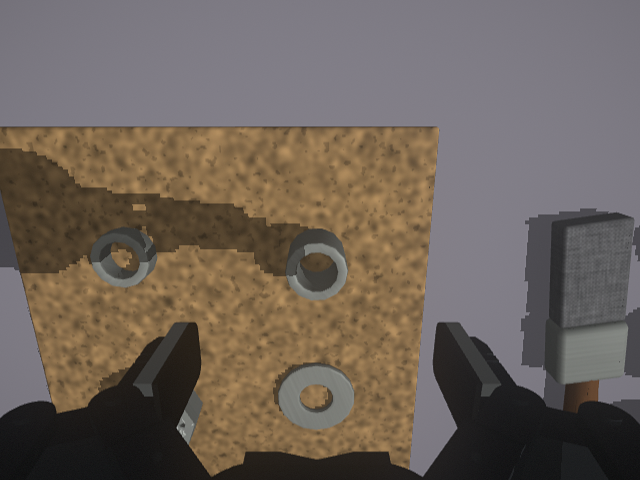

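```bash
python3 - <<'E'
from h import *
im,c=load("w2")
hsv=cv2.cvtColor(im,cv2.COLOR_BGR2HSV)
m=((hsv[...,1]<60)&(hsv[...,2]>60)).astype(np.uint8)
for nm,(x0,y0,x1,y1),z in [("sleeve",(280,215,355,310),.034),("washer",(270,355,360,436),.009)]:
    k=np.zeros_like(m);k[y0:y1,x0:x1]=m[y0:y1,x0:x1]
    cs,h=cv2.findContours(k,cv2.RETR_CCOMP,cv2.CHAIN_APPROX_NONE)
    for cc in cs:
        if len(cc)>40:
            e=cv2.fitEllipse(cc);print(nm,cv2.boundingRect(cc),np.round(e[0],1),np.round(e[1],1),np.round(onz(c,e[0],z),4))
cv2.imwrite("pics/z2.png",cv2.resize(im[215:310,270:365],None,fx=5,fy=5))
print([np.round(proj(c,(.5299,.3466,z)),1) for z in (.034,.03)])
E
```

```text
sleeve (285, 229, 63, 71) [316.6 264.8] [60.4 71.3] [0.5301 0.3502 0.034 ]
sleeve (299, 252, 40, 27) [317.9 263.7] [22.2 39.8] [0.5308 0.3509 0.034 ]
washer (278, 363, 76, 67) [315.6 395.9] [65.4 75.6] [0.5295 0.2478 0.009 ]
washer (299, 383, 35, 27) [315.6 396.3] [25.6 33.5] [0.5296 0.2475 0.009 ]
[array([316.2, 271.2]), array([316.2, 268.5])]
```

View pics/z2.png

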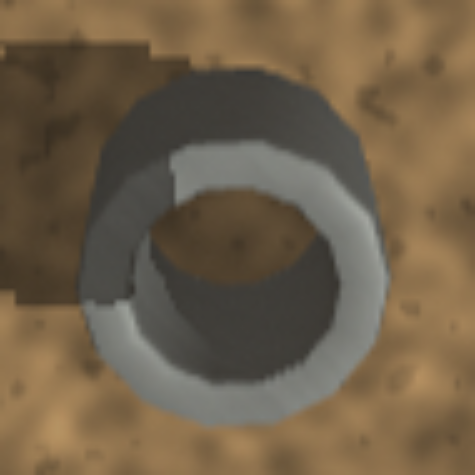

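```bash
python3 -m crank '[[1,[0,0,0.3],[0,0,0]],[1,[0,0,0.3],[0,0,0]],[1,[0,0,0.3],[0,0,0]],[1,[0,0,0.11],[0,0,0]],[1,[0,0,0],[0,0,0]]]'; python3 -m crank '[[-1,[0,0,0],[0,0,0]],[-1,[0,0,0],[0,0,0]],[-1,[0,0,0],[0,0,0]],[-1,[0,0,0],[0,0,0]],[-1,[0,0,0],[0,0,0]]]' 30;  python3 -c "
from h import *
snap('w3')"
```

```text
clock: 3.75
position: [0.5291, 0.3462, 0.0318]
ee_rot: [0.707, 0.707, -0.001, -0.0]
ft_force: [0.4, 0.1, 0.2]
grip_width: 0.998
clock: 4.25
position: [0.53, 0.347, 0.0335]
ee_rot: [0.707, 0.707, 0.001, -0.0]
ft_force: [-1.0, -0.7, 7.0]
grip_width: 0.379
```

View pics/w3.png

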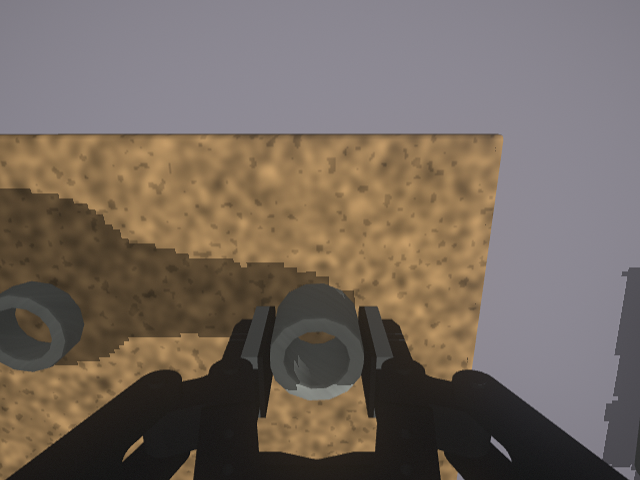

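```bash
python3 -m crank '[[-1,[0,0,-0.2],[0,0,0]],[-1,[0,0,-0.5],[0,0,0]],[-1,[0,0,-0.6],[0,0,0]],[-1,[0,0,-0.6],[0,0,0]],[-1,[-0.2,0,-0.6],[0,0,0]]]'; python3 -m crank '[[-1,[-0.4,0.02,-0.4],[0,0,0]],[-1,[-0.54,0.03,-0.2],[0,0,0]],[-1,[-0.54,0.03,-0.2],[0,0,0]],[-1,[-0.54,0.03,0],[0,0,0]],[-1,[-0.54,0.03,0],[0,0,0]]]'; python3 -m crank '[[-1,[-0.54,0.03,0],[0,0,0]],[-1,[-0.54,0.03,0],[0,0,0]],[-1,[-0.54,0.03,0],[0,0,0]],[-1,[-0.54,0.03,0],[0,0,0]],[-1,[-0.54,0.03,0],[0,0,0]]]'; python3 -m crank '[[-1,[-0.35,0.03,0],[0,0,0]],[-1,[-0.2,0.03,0],[0,0,0]],[-1,[0,0,0],[0,0,0]],[-1,[0,0,0],[0,0,0]],[-1,[0,0,0],[0,0,0]]]'; python3 -c "
from h import *
snap('w4')"
```

```text
clock: 4.8
position: [0.5286, 0.3325, 0.2349]
ee_rot: [0.706, 0.708, 0.001, -0.0]
ft_force: [0.6, 1.1, -2.0]
grip_width: 0.376
clock: 5.3
position: [0.5406, 0.124, 0.2976]
ee_rot: [0.707, 0.707, 0.001, 0.0]
ft_force: [0.1, -0.2, -1.5]
grip_width: 0.377
clock: 5.8
position: [0.5523, -0.0919, 0.2971]
ee_rot: [0.707, 0.707, 0.001, 0.0]
ft_force: [0.7, -0.0, -1.2]
grip_width: 0.375
clock: 6.3
position: [0.5576, -0.1327, 0.2962]
ee_rot: [0.707, 0.708, 0.0, -0.0]
ft_force: [-0.6, -0.3, -0.8]
grip_width: 0.377
```

View pics/w4.png

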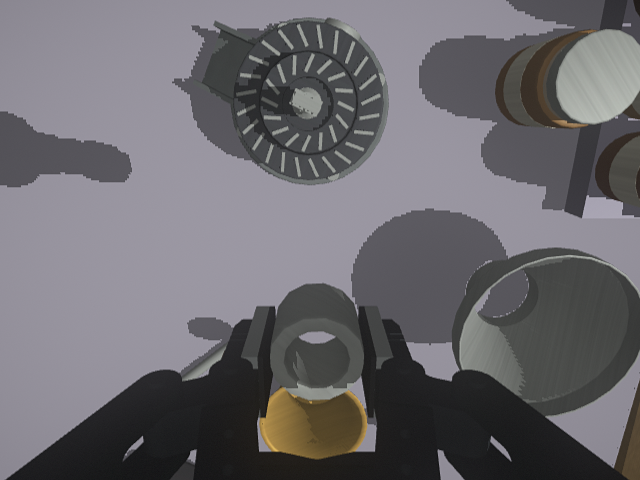

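```bash
python3 - <<'E'
from h import *
im,c=load("w4")
cv2.imwrite("pics/z4.png",cv2.resize(im[10:190,170:400],None,fx=3.4,fy=3.3,interpolation=2))
cv2.imwrite("pics/z4b.png",cv2.resize(im[75:130,275:340],None,fx=10,fy=10,interpolation=2))
E
```

```text
(no output)
```

View pics/z4.png

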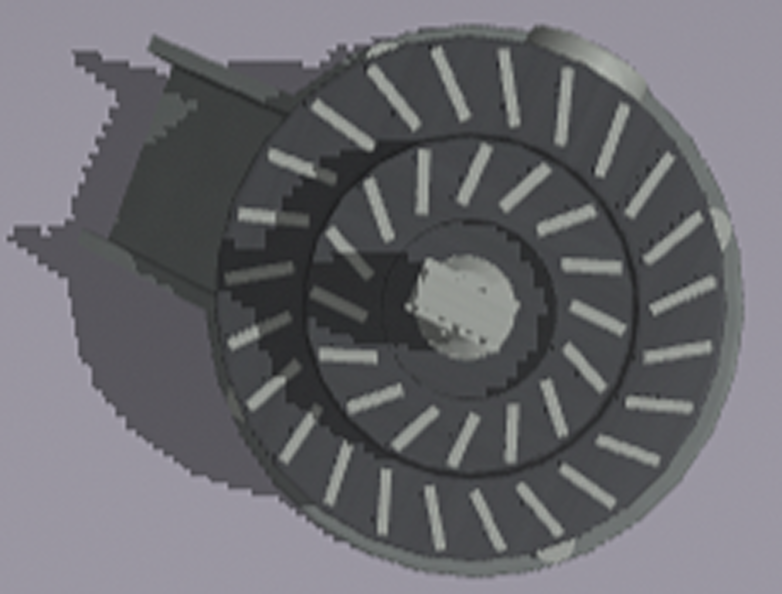

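View pics/z4b.png

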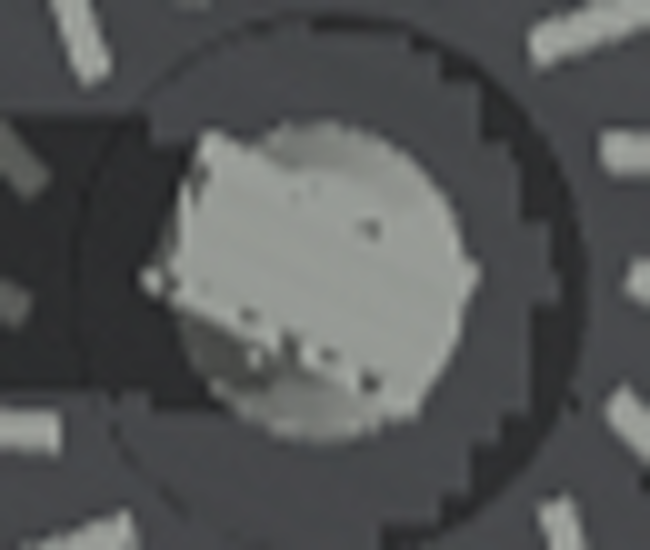

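```bash
python3 - <<'E'
from h import *
im,c=load("w4")
print("cam",-c[1][:3,:3].T@c[1][:3,3])
for n,u,z in [("ring",(308.5,100.2),.075),("runner",(308.4,102.4),.09),("recess",(308.1,103.2),.09),("cyl",(306.5,103),.12),("head",(306.3,102.5),.143)]:
    print(n,[np.round(onz(c,u,z+d)[:2],4).tolist() for d in (-.008,0,.008)])
t=cv2.imread("pics/top0.png");ct=cam("top")
cv2.imwrite("pics/t0m.png",cv2.resize(t[225:300,295:370],None,fx=8,fy=8,interpolation=2))
E
```

```text
cam [ 0.55775448 -0.05302336  0.4163381 ]
ring [[0.5507, -0.043], [0.5509, -0.0433], [0.5511, -0.0435]]
runner [[0.551, -0.0451], [0.5511, -0.0453], [0.5513, -0.0454]]
recess [[0.5507, -0.0457], [0.5509, -0.0458], [0.5511, -0.046]]
cyl [[0.5502, -0.0462], [0.5504, -0.0464], [0.5506, -0.0465]]
head [[0.5507, -0.0464], [0.5509, -0.0466], [0.5511, -0.0468]]
```

View pics/t0m.png

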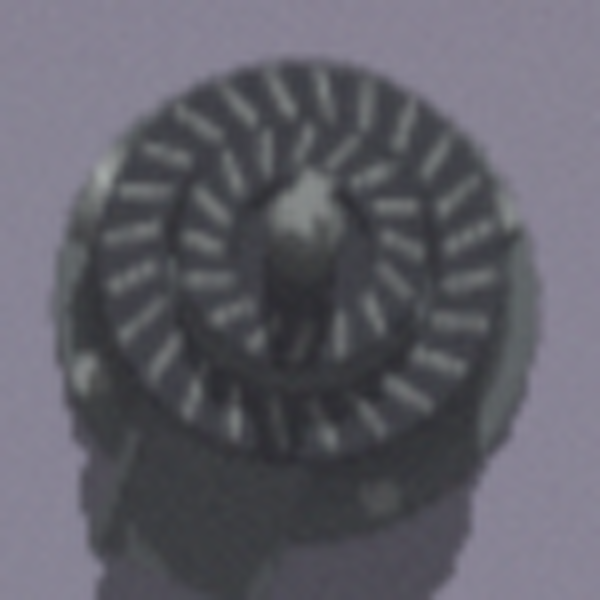

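```bash
python3 -m crank '[[-1,[0.17,-0.027,0.4],[0,0,0]],[-1,[0.17,-0.027,0.4],[0,0,0]],[-1,[0.17,-0.027,0.4],[0,0,0]],[-1,[0,0,0],[0,0,0]],[-1,[0,0,0],[0,0,0]]]';  python3 -c "
from h import *
snap('w5');cv2.imwrite('pics/s5.png',manip.camera('side'))
im=cv2.imread('pics/w5.png');print(manip.get_obs()['position'])
crop(im,210,120,200,290,2,'pics/z5.png')
im=cv2.imread('pics/s5.png')
crop(im,250,120,160,160,4,'pics/z5s.png')"
```

```text
clock: 6.85
position: [0.5513, -0.093, 0.2008]
ee_rot: [0.707, 0.708, -0.0, 0.0]
ft_force: [-0.1, -0.7, -0.1]
grip_width: 0.375
[ 0.55207453 -0.09408207  0.20201707]
```

View pics/w5.png

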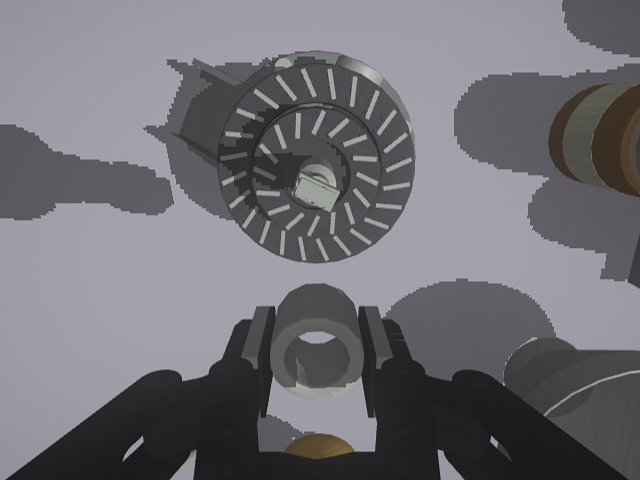

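View pics/z5s.png

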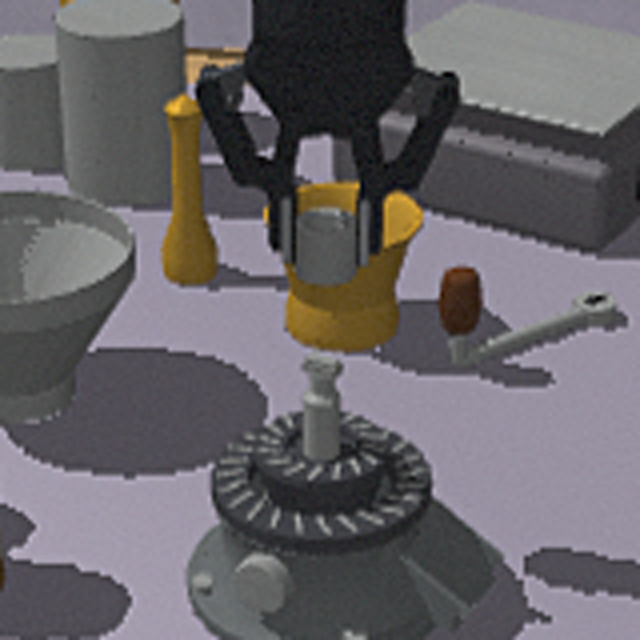

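```bash
python3 - <<'E'
from h import *
im=cv2.imread("pics/w5.png")
cv2.imwrite("pics/z5h.png",cv2.resize(im[150:220,280:355],None,fx=8,fy=8,interpolation=2))
cv2.imwrite("pics/z5k.png",cv2.resize(im[275:405,240:395],None,fx=5,fy=4.5,interpolation=2))
E
```

```text
(no output)
```

View pics/z5h.png

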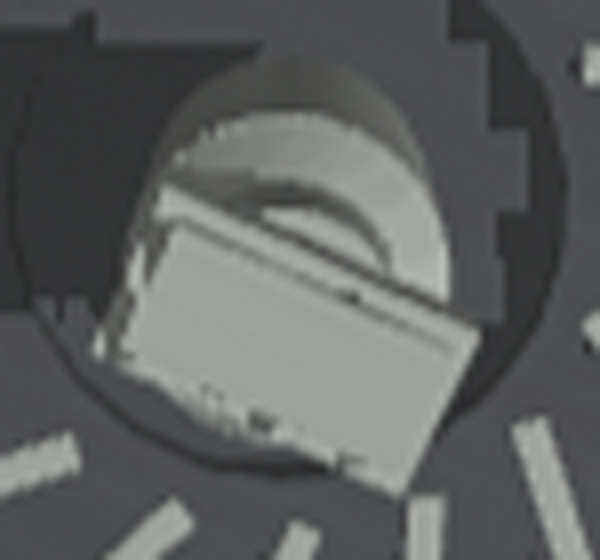

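View pics/z5k.png

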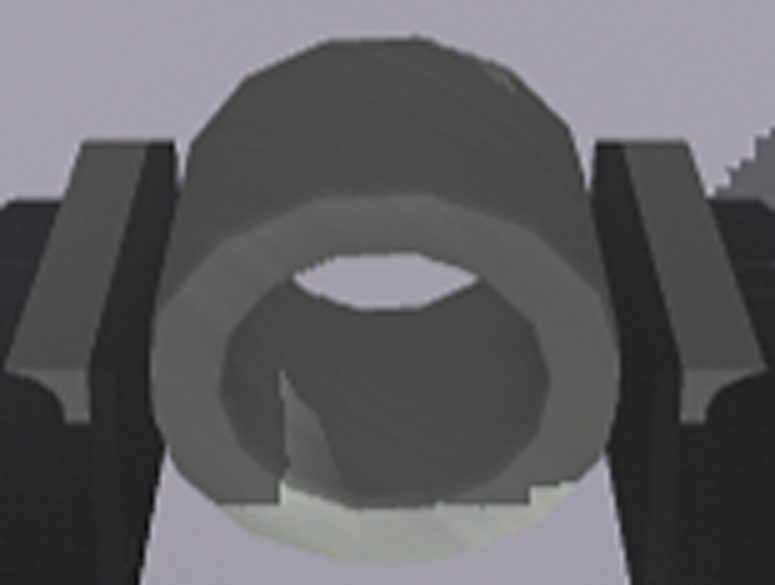

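```bash
python3 - <<'E'
from h import *
c=cam("wrist",np.eye(4))
print("sleeve in tool", [np.round(onz(c,(317,358.7),z),4) for z in (-.002,0,.002)])
for z in (.133,.141,.149): print("head in tool",np.round(onz(c,(315.8,192.6),.2015-z),4), np.round(onz(c,(316.3,194),.2015-z-.002),4))
# scale of sleeve: 34mm
p=[onz(c,(240+x/5,358.7),0) for x in (152,618)];print(np.linalg.norm(p[1]-p[0]))
# ring circles: runner/ring gap
E
```

```text
sleeve in tool [array([ 0.0012,  0.0003, -0.002 ]), array([-0.0001,  0.0003,  0.    ]), array([-0.0015,  0.0003,  0.002 ])]
head in tool [ 0.0443 -0.0003  0.0685] [ 0.044  -0.0001  0.0665]
head in tool [ 0.0458 -0.0003  0.0605] [ 0.0455 -0.0001  0.0585]
head in tool [ 0.0473 -0.0003  0.0525] [ 0.0471 -0.      0.0505]
0.031858932064899786
```

```bash
python3 -m crank '[[-1,[0.2,-0.002,0],[0,0,0]],[-1,[0.2,-0.002,0],[0,0,0]],[-1,[0.175,-0.004,0],[0,0,0]],[-1,[0,0,0],[0,0,0]],[-1,[0,0,0],[0,0,0]]]';  python3 -c "
from h import *
cv2.imwrite('pics/s6.png',manip.camera('side'));cv2.imwrite('pics/t6.png',manip.camera('top'))
im=cv2.imread('pics/s6.png');print(manip.get_obs()['position'])
crop(im,290,150,80,100,6,'pics/z6s.png')
im=cv2.imread('pics/t6.png')
crop(im,280,190,110,110,5,'pics/z6t.png')"
```

```text
clock: 7.45
position: [0.5508, -0.0478, 0.2006]
ee_rot: [0.707, 0.707, 0.0, 0.0]
ft_force: [0.0, -0.6, -1.6]
grip_width: 0.373
[ 0.55053608 -0.04836066  0.20027736]
```

View pics/z6s.png

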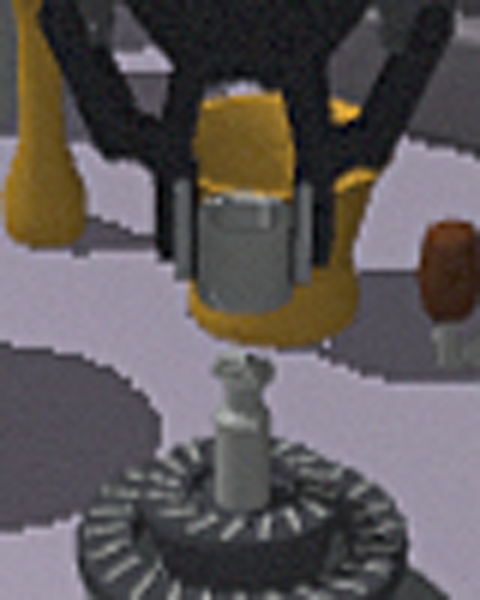

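View pics/z6t.png

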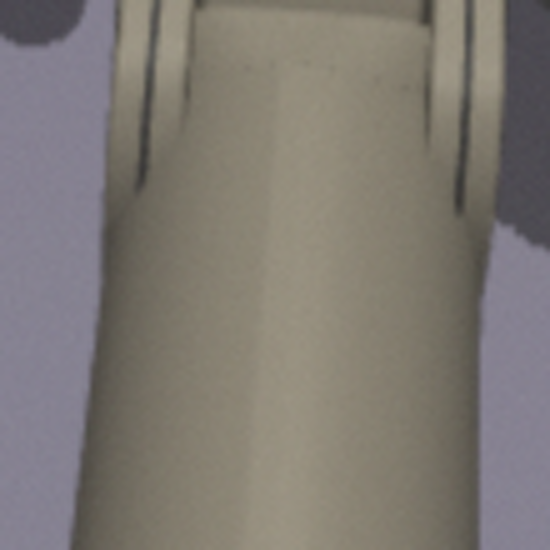

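```bash
python3 - <<'E'
from h import *
cs=cam("side")
for z in (.086,.1205,.127,.135,.143,.151): print(z,(proj(cs,(.551,-.047,z))-[290,150])*6)
for y in (-.0475,-.0935): print("sleeve bot",(proj(cs,(.551,y,.1705))-[290,150])*6,(proj(cs,(.551,y,.1705+.03))-[290,150])*6)
E
```

```text
0.086 [235.03488008 503.98569156]
0.1205 [235.77303512 421.50973205]
0.127 [235.91540323 405.60257756]
0.135 [236.09210073 385.85971188]
0.143 [236.27044741 365.93257829]
0.151 [236.45046649 345.81858494]
sleeve bot [236.98555212 295.29062862] [237.69341907 216.36640709]
sleeve bot [244.85823812 233.39559816] [245.67438811 156.57099389]
```

```bash
python3 -m crank '[[-1,[0,0,0.0625],[0,0,0]],[-1,[0,0,0.0625],[0,0,0]],[-1,[0,0,0.0625],[0,0,0]],[-1,[0,0,0.0125],[0,0,0]],[-1,[0,0,0.0125],[0,0,0]]]'; python3 -m crank '[[-1,[0,0,0.0125],[0,0,0]],[-1,[0,0,0.0125],[0,0,0]],[-1,[0,0,0.0125],[0,0,0]],[-1,[0,0,0.0125],[0,0,0]],[-1,[0,0,0],[0,0,0]]]'
```

```text
clock: 8.05
position: [0.5504, -0.0473, 0.1826]
ee_rot: [0.707, 0.707, -0.0, -0.0]
ft_force: [0.2, 0.3, -1.0]
grip_width: 0.375
clock: 8.55
position: [0.5504, -0.0472, 0.1788]
ee_rot: [0.707, 0.707, -0.0, -0.0]
ft_force: [0.7, -0.4, -1.2]
grip_width: 0.376
```

```bash
python3 -m crank '[[-1,[0,0,0.0125],[0,0,0]],[-1,[0,0,0.0125],[0,0,0]],[-1,[0,0,0.0125],[0,0,0]],[-1,[0,0,0],[0,0,0]],[-1,[0,0,0],[0,0,0]]]'; python3 -m crank '[[-1,[0,0,0.0125],[0,0,0]],[-1,[0,0,0.0125],[0,0,0]],[-1,[0,0,0],[0,0,0]],[-1,[0,0,0],[0,0,0]],[-1,[0,0,0],[0,0,0]]]'
```

```text
clock: 9.05
position: [0.5504, -0.0472, 0.1759]
ee_rot: [0.707, 0.707, 0.0, -0.0]
ft_force: [-0.4, 0.3, -1.0]
grip_width: 0.375
clock: 9.55
position: [0.5505, -0.0472, 0.174]
ee_rot: [0.707, 0.707, 0.0, -0.0]
ft_force: [-0.1, -0.3, -0.0]
grip_width: 0.381
```

```bash
python3 -m crank '[[-1,[0,0,0.0125],[0,0,0]],[-1,[0,0,0.0125],[0,0,0]],[-1,[0,0,0],[0,0,0]],[-1,[0,0,0],[0,0,0]],[-1,[0,0,0],[0,0,0]]]'; python3 -c "
from h import *
cv2.imwrite('pics/s7.png',manip.camera('side'))
im=cv2.imread('pics/s7.png');o=manip.get_obs();print(o['position'],o['ft_force'])
crop(im,290,150,80,100,6,'pics/z7s.png')"
```

```text
clock: 10.05
position: [0.5502, -0.047, 0.1717]
ee_rot: [0.707, 0.707, -0.0, -0.0]
ft_force: [-1.2, 1.3, -2.6]
grip_width: 0.376
[ 0.55020353 -0.04697842  0.17166957] [-1.196018    1.54130507 -2.04346316]
```

View pics/z7s.png

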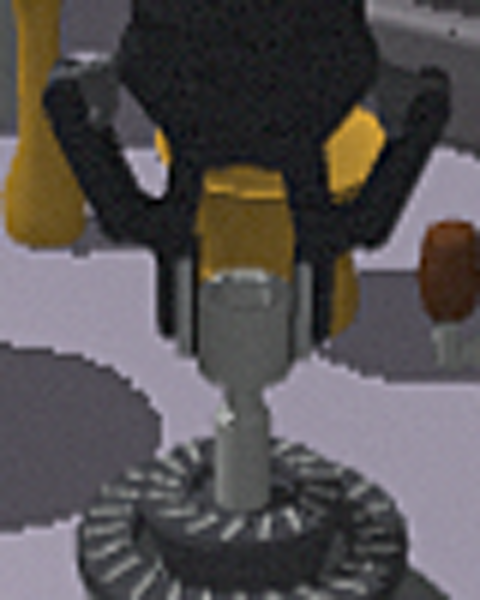

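```bash
python3 -m crank '[[-1,[0,0,0.0125],[0,0,0]],[-1,[0,0,0.0125],[0,0,0]],[-1,[0,0,0],[0,0,0]],[-1,[0,0,0],[0,0,0]],[-1,[0,0,0],[0,0,0]]]';python3 -m crank '[[-1,[0,0,0.0125],[0,0,0]],[-1,[0,0,0.0125],[0,0,0]],[-1,[0,0,0],[0,0,0]],[-1,[0,0,0],[0,0,0]],[-1,[0,0,0],[0,0,0]]]'
```

```text
clock: 10.6
position: [0.5503, -0.047, 0.1698]
ee_rot: [0.707, 0.707, -0.0, -0.0]
ft_force: [-2.5, 3.3, -1.8]
grip_width: 0.376
clock: 11.1
position: [0.5503, -0.0471, 0.1678]
ee_rot: [0.707, 0.707, -0.0, -0.0]
ft_force: [-3.0, 5.2, -0.1]
grip_width: 0.376
```

```bash
python3 -m crank '[[-1,[0.009,-0.005,0],[0,0,0]],[-1,[0,0,0],[0,0,0]],[-1,[0,0,0.0125],[0,0,0]],[-1,[0,0,0],[0,0,0]],[-1,[0,0,0],[0,0,0]]]'
```

```text
clock: 11.6
position: [0.5502, -0.0467, 0.1669]
ee_rot: [0.707, 0.707, 0.0, 0.0]
ft_force: [-0.6, 1.3, -1.7]
grip_width: 0.375
```

```bash
python3 -m crank '[[-1,[0.003,0,0.0125],[0,0,0]],[-1,[0,0,0.0125],[0,0,0]],[-1,[0,0,0.0125],[0,0,0]],[-1,[0,0,0],[0,0,0]],[-1,[0,0,0],[0,0,0]]]'; python3 -m crank '[[-1,[0,0,0.0125],[0,0,0]],[-1,[0,0,0.0125],[0,0,0]],[-1,[0,0,0.0125],[0,0,0]],[-1,[0,0,0],[0,0,0]],[-1,[0,0,0],[0,0,0]]]'
```

```text
clock: 12.1
position: [0.5501, -0.0464, 0.1639]
ee_rot: [0.707, 0.707, 0.0, 0.0]
ft_force: [0.2, 0.6, -2.2]
grip_width: 0.374
clock: 12.6
position: [0.5501, -0.0463, 0.1609]
ee_rot: [0.707, 0.707, 0.0, 0.0]
ft_force: [0.5, 0.7, -1.7]
grip_width: 0.379
```

```bash
python3 -m crank '[[-1,[0,0,0.0125],[0,0,0]],[-1,[0,0,0.0125],[0,0,0]],[-1,[0,0,0.0125],[0,0,0]],[-1,[0,0,0.0125],[0,0,0]],[-1,[0,0,0],[0,0,0]]]'; python3 -m crank '[[-1,[0,0,0.0125],[0,0,0]],[-1,[0,0,0.0125],[0,0,0]],[-1,[0,0,0.0125],[0,0,0]],[-1,[0,0,0.0125],[0,0,0]],[-1,[0,0,0],[0,0,0]]]'
```

```text
clock: 13.1
position: [0.55, -0.0463, 0.1568]
ee_rot: [0.707, 0.707, 0.0, -0.0]
ft_force: [-0.1, 0.6, -1.1]
grip_width: 0.379
clock: 13.6
position: [0.55, -0.0462, 0.1528]
ee_rot: [0.707, 0.707, 0.0, -0.0]
ft_force: [1.4, -0.2, -0.8]
grip_width: 0.375
```

```bash
python3 -m crank '[[-1,[0,0,0.0125],[0,0,0]],[-1,[0,0,0.0125],[0,0,0]],[-1,[0,0,0.0125],[0,0,0]],[-1,[0,0,0.0125],[0,0,0]],[-1,[0,0,0],[0,0,0]]]'; python3 -m crank '[[-1,[0,0,0.025],[0,0,0]],[-1,[0,0,0.025],[0,0,0]],[-1,[0,0,0.025],[0,0,0]],[-1,[0,0,0],[0,0,0]],[-1,[0,0,0],[0,0,0]]]'
```

```text
clock: 14.1
position: [0.5501, -0.0462, 0.1488]
ee_rot: [0.707, 0.707, 0.0, -0.0]
ft_force: [1.9, 0.6, -1.6]
grip_width: 0.377
clock: 14.6
position: [0.5501, -0.0461, 0.1428]
ee_rot: [0.707, 0.707, 0.0, -0.0]
ft_force: [2.5, 1.6, -3.1]
grip_width: 0.376
```

```bash
python3 -m crank '[[-1,[0.004,0.006,0.025],[0,0,0]],[-1,[0,0,0.025],[0,0,0]],[-1,[0,0,0.025],[0,0,0]],[-1,[0,0,0.025],[0,0,0]],[-1,[0,0,0],[0,0,0]]]'; python3 -m crank '[[-1,[0,0,0.025],[0,0,0]],[-1,[0,0,0.025],[0,0,0]],[-1,[0,0,0.025],[0,0,0]],[-1,[0,0,0.0125],[0,0,0]],[-1,[0,0,0],[0,0,0]]]'
```

```text
clock: 15.1
position: [0.5503, -0.046, 0.1345]
ee_rot: [0.707, 0.707, -0.0, -0.0]
ft_force: [-0.4, -0.3, -1.1]
grip_width: 0.376
clock: 15.6
position: [0.5504, -0.0459, 0.1277]
ee_rot: [0.707, 0.707, -0.0, -0.0]
ft_force: [0.2, -0.2, -1.0]
grip_width: 0.373
```

```bash
python3 -m crank '[[-1,[0,0,0.0125],[0,0,0]],[-1,[0,0,0.0125],[0,0,0]],[-1,[0,0,0.0125],[0,0,0]],[-1,[0,0,0.0125],[0,0,0]],[-1,[0,0,0],[0,0,0]]]'; python3 -m crank '[[-1,[0,0,0.0125],[0,0,0]],[-1,[0,0,0.0125],[0,0,0]],[-1,[0,0,0.0125],[0,0,0]],[-1,[0,0,0.0125],[0,0,0]],[-1,[0,0,0],[0,0,0]]]'
```

```text
clock: 16.1
position: [0.5505, -0.0459, 0.1238]
ee_rot: [0.707, 0.707, -0.0, -0.0]
ft_force: [0.3, 0.1, -1.8]
grip_width: 0.379
clock: 16.6
position: [0.5505, -0.0459, 0.1198]
ee_rot: [0.707, 0.707, -0.0, -0.0]
ft_force: [1.6, 0.1, -1.2]
grip_width: 0.378
```

```bash
python3 -m crank '[[-1,[0,0,0.0125],[0,0,0]],[-1,[0,0,0.0125],[0,0,0]],[-1,[0,0,0.0125],[0,0,0]],[-1,[0,0,0],[0,0,0]],[-1,[0,0,0],[0,0,0]]]'; python3 -m crank '[[-1,[0,0,0.0125],[0,0,0]],[-1,[0,0,0.0125],[0,0,0]],[-1,[0,0,0.0125],[0,0,0]],[-1,[0,0,0],[0,0,0]],[-1,[0,0,0],[0,0,0]]]'
```

```text
clock: 17.1
position: [0.5506, -0.046, 0.1176]
ee_rot: [0.707, 0.707, 0.0, -0.0]
ft_force: [-4.4, 1.2, 7.8]
grip_width: 0.378
clock: 17.6
position: [0.5506, -0.046, 0.1148]
ee_rot: [0.707, 0.707, 0.0, -0.0]
ft_force: [-4.5, 0.8, 10.8]
grip_width: 0.378
```

```bash
python3 -m crank '[[-1,[0,0,-0.0125],[0,0,0]],[-1,[0,0,-0.0125],[0,0,0]],[-1,[0,0,-0.0125],[0,0,0]],[-1,[0,0,0],[0,0,0]],[-0.2,[0,0,0],[0,0,0]]]'; python3 -m crank '[[0.3,[0,0,0],[0,0,0]],[0.5,[0,0,0],[0,0,0]],[0.5,[0,0,0],[0,0,0]],[0.5,[0,0,-0.1],[0,0,0]],[0.5,[0,0,-0.3],[0,0,0]]]'; python3 -m crank '[[0.5,[0,0,-0.5],[0,0,0]],[0.5,[0,0,-0.6],[0,0,0]],[0.7,[0.3,0,-0.5],[0,0,0]],[1,[0.5,0,0],[0,0,0]],[1,[0.5,0,0],[0,0,0]]]'; python3 -c "
from h import *
snap('w8');cv2.imwrite('pics/s8.png',manip.camera('side'))
im=cv2.imread('pics/s8.png');o=manip.get_obs();print(o['position'],o['ft_force'])
crop(im,270,130,120,120,5,'pics/z8s.png')"
```

```text
clock: 18.1
position: [0.5508, -0.0459, 0.1173]
ee_rot: [0.707, 0.707, 0.0, 0.0]
ft_force: [-0.0, -0.4, -0.6]
grip_width: 0.402
clock: 18.6
position: [0.5493, -0.0459, 0.1479]
ee_rot: [0.707, 0.707, -0.001, -0.001]
ft_force: [-0.1, 0.6, -0.1]
grip_width: 0.748
clock: 19.1
position: [0.5511, 0.0587, 0.2793]
ee_rot: [0.708, 0.706, 0.002, 0.001]
ft_force: [0.9, 0.7, -1.3]
grip_width: 0.995
[0.55013743 0.06468361 0.27734928] [ 0.53692395 -0.69335956 -0.33579568]
```

View pics/z8s.png

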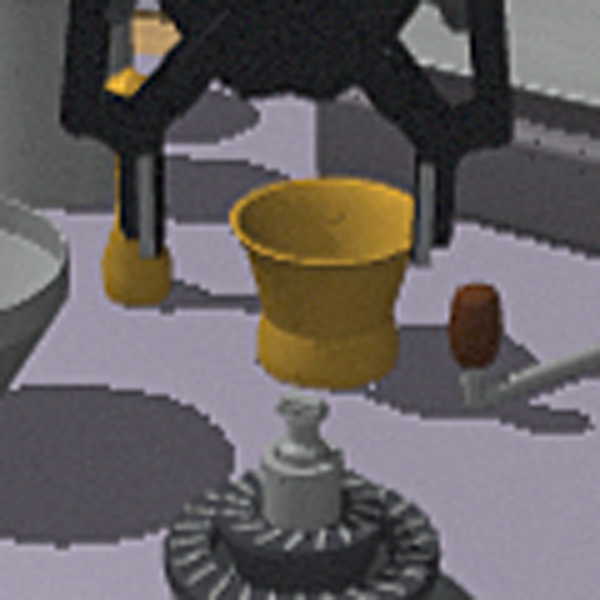

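View pics/w8.png

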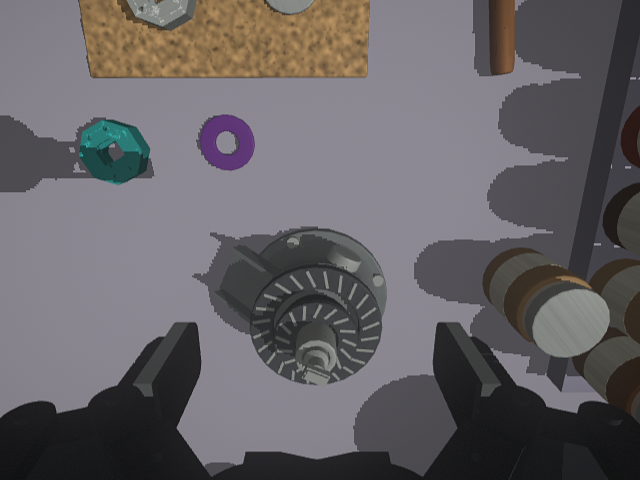

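```bash
python3 -m crank '[[1,[0.38,-0.043,0.3],[0,0,0]],[1,[0.38,-0.043,0.39],[0,0,0]],[1,[0.38,-0.043,0.39],[0,0,0]],[1,[0.38,-0.043,0.39],[0,0,0]],[1,[0.38,-0.043,0.39],[0,0,0]]]'; python3 -m crank '[[1,[0.38,-0.043,0.39],[0,0,0]],[1,[0,0,0],[0,0,0]],[1,[0,0,0],[0,0,0]],[1,[0,0,0],[0,0,0]],[1,[0,0,0],[0,0,0]]]'; python3 -c "
from h import *
snap('w9')
im=cv2.imread('pics/w9.png');o=manip.get_obs();print(o['position'],o['ft_force'])
hsv=cv2.cvtColor(im,cv2.COLOR_BGR2HSV)
m=((hsv[...,1]<60)&(hsv[...,2]>100)).astype(np.uint8);m[:,:205]=0;m[:,430:]=0;m[450:]=0;m[:150]=0
cs,h=cv2.findContours(m,cv2.RETR_CCOMP,cv2.CHAIN_APPROX_NONE)
_,c=load('w9')
for cc in cs:
    if len(cc)>60:
        e=cv2.fitEllipse(cc);print(cv2.boundingRect(cc),np.round(e[0],1),np.round(e[1],1),np.round(onz(c,e[0],.009),4))
"
```

```text
clock: 19.7
position: [0.5333, 0.2108, 0.1275]
ee_rot: [0.707, 0.707, 0.0, 0.0]
ft_force: [0.5, 1.4, 0.3]
grip_width: 0.999
clock: 20.2
position: [0.531, 0.2394, 0.0982]
ee_rot: [0.708, 0.706, 0.001, 0.0]
ft_force: [-0.7, 0.5, 0.0]
grip_width: 1.004
[0.53081408 0.23960198 0.09811284] [-0.10711502  0.19998902  0.34349128]
(205, 430, 29, 20) [218.9 439.8] [19.9 28.6] [0.4684 0.1199 0.009 ]
(205, 310, 225, 140) [337.9 393.4] [130.9 243.6] [0.5442 0.1553 0.009 ]
(270, 210, 91, 88) [316.6 253.3] [81.4 84.9] [0.5312 0.2465 0.009 ]
```

View pics/w9.png

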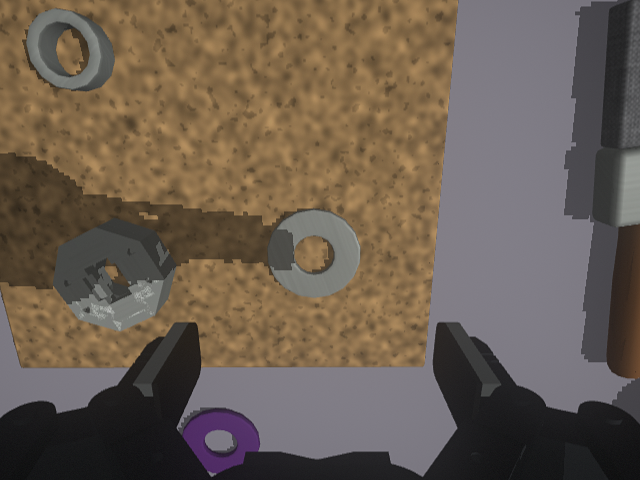

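```bash
python3 -m crank '[[1,[0.085,-0.005,0.3],[0,0,0]],[1,[0,0,0.3],[0,0,0]],[1,[0,0,0.25],[0,0,0]],[0.6,[0,0,0.08],[0,0,0]],[0.6,[0,0,0],[0,0,0]]]' 30; python3 -m crank '[[-1,[0,0,0],[0,0,0]],[-1,[0,0,0],[0,0,0]],[-1,[0,0,0],[0,0,0]],[-1,[0,0,0],[0,0,0]],[-1,[0,0,0],[0,0,0]]]'; python3 -c "
from h import *
snap('w10');o=manip.get_obs();print(o['position'],o['ft_force'],o['grip_width'])"
```

```text
clock: 20.75
position: [0.5295, 0.2467, 0.0224]
ee_rot: [0.707, 0.707, -0.0, -0.0]
ft_force: [-0.5, 0.0, 0.9]
grip_width: 0.804
clock: 21.25
position: [0.5305, 0.2475, 0.0241]
ee_rot: [0.707, 0.707, 0.001, 0.0]
ft_force: [-1.0, -0.7, 7.1]
grip_width: 0.576
[0.53050687 0.24750225 0.02413086] [-1.23750746 -1.02693477  7.0764232 ] 0.5772787399608862
```

View pics/w10.png

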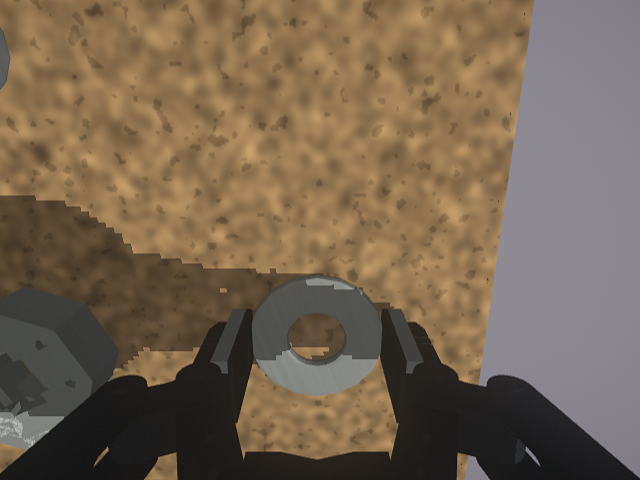

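```bash
python3 - <<'E'
from h import *
c=cam("wrist",np.eye(4))
for z in (.013,.015,.017): print(np.round(onz(c,(316.5,335),z),4), [np.round(onz(c,(u,335),z)[1],4) for u in (252,381)])
im=cv2.imread("pics/w10.png");cv2.imwrite("pics/z10.png",cv2.resize(im[265:405,235:400],None,fx=4.5,fy=4,interpolation=2))
E
python3 -m crank '[[-1,[0,0,-0.2],[0,0,0]],[-1,[0,0,-0.5],[0,0,0]],[-1,[0,0,-0.6],[0,0,0]],[-1,[-0.2,0.02,-0.55],[0,0,0]],[-1,[-0.4,0.02,-0.35],[0,0,0]]]'
```

```text
[0.0014 0.0002 0.013 ] [np.float64(-0.0238), np.float64(0.0241)]
[0.0002 0.0002 0.015 ] [np.float64(-0.0241), np.float64(0.0244)]
[-0.0009  0.0001  0.017 ] [np.float64(-0.0245), np.float64(0.0248)]
clock: 21.8
position: [0.5332, 0.2015, 0.2034]
ee_rot: [0.706, 0.708, 0.003, 0.0]
ft_force: [1.2, 0.0, -1.3]
grip_width: 0.578
```

View pics/z10.png

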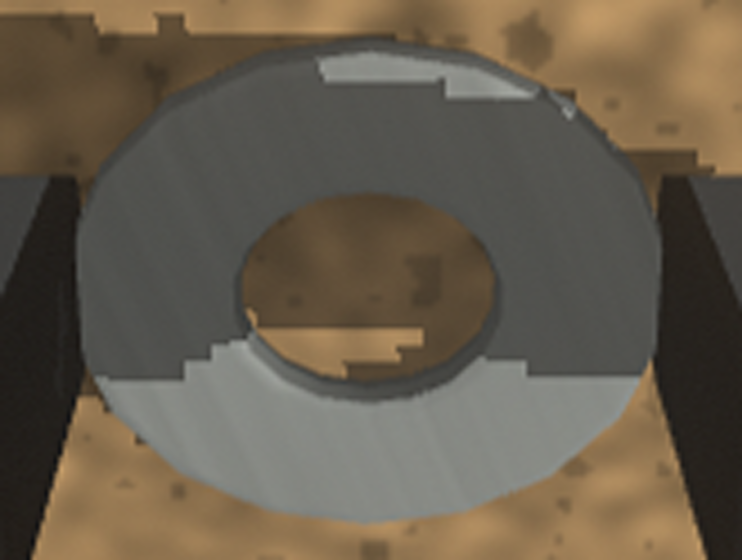

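```bash
python3 -m crank '[[-1,[-0.51,0.035,0],[0,0,0]],[-1,[-0.51,0.035,0],[0,0,0]],[-1,[-0.51,0.035,0],[0,0,0]],[-1,[-0.51,0.035,0],[0,0,0]],[-1,[-0.51,0.035,0],[0,0,0]]]';python3 -m crank '[[-1,[-0.4,0.035,0.1],[0,0,0]],[-1,[-0.1,0,0.1],[0,0,0]],[-1,[0,0,0],[0,0,0]],[-1,[0,0,0],[0,0,0]],[-1,[0,0,0],[0,0,0]]]'
```

```text
clock: 22.3
position: [0.5465, -0.0064, 0.2]
ee_rot: [0.707, 0.707, 0.001, 0.0]
ft_force: [0.3, 0.7, -1.0]
grip_width: 0.577
clock: 22.8
position: [0.5498, -0.0429, 0.1831]
ee_rot: [0.706, 0.708, 0.0, -0.0]
ft_force: [0.2, -0.2, -1.2]
grip_width: 0.576
```

```bash
python3 -m crank '[[-1,[-0.034,0.009,0.1],[0,0,0]],[-1,[0,0,0],[0,0,0]],[-1,[0,0,0],[0,0,0]],[-1,[0,0,0],[0,0,0]],[-1,[0,0,0],[0,0,0]]]'; python3 -c "
from h import *
snap('w11');cv2.imwrite('pics/s11.png',manip.camera('side'))
im=cv2.imread('pics/s11.png');o=manip.get_obs();print(o['position'],o['ft_force'])
crop(im,270,130,120,120,5,'pics/z11s.png')"
```

```text
clock: 23.3
position: [0.5503, -0.0474, 0.1746]
ee_rot: [0.707, 0.707, 0.0, 0.0]
ft_force: [0.6, -0.1, -0.8]
grip_width: 0.577
[ 0.55024999 -0.04739592  0.17459829] [-0.48696585  0.13013826 -0.54746312]
```

View pics/z11s.png

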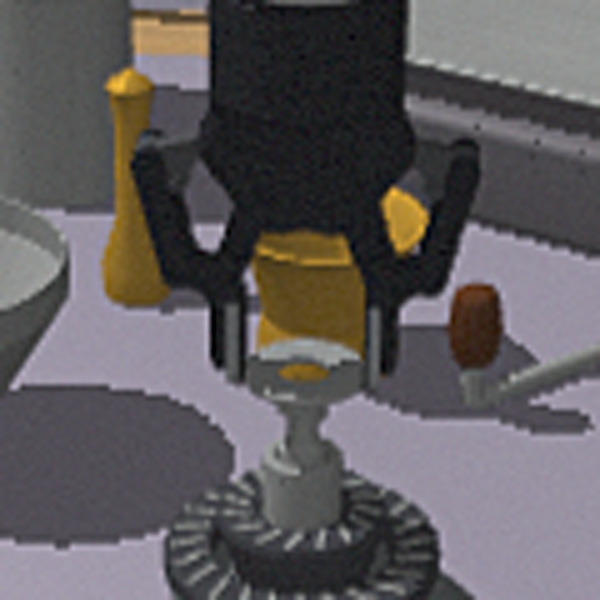

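View pics/w11.png

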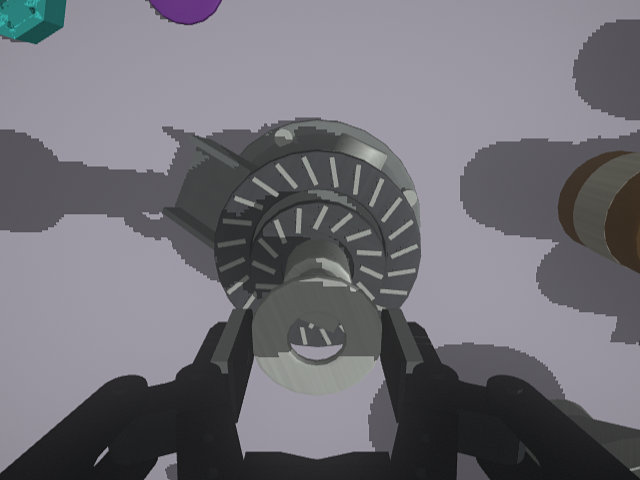

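```bash
python3 -m crank '[[-1,[0.019,0.004,0.04],[0,0,0]],[-1,[0,0,0.04],[0,0,0]],[-1,[0,0,0.0125],[0,0,0]],[-1,[0,0,0],[0,0,0]],[-1,[0,0,0],[0,0,0]]]';python3 -m crank '[[-1,[0,0,0.0125],[0,0,0]],[-1,[0,0,0.0125],[0,0,0]],[-1,[0,0,0.0125],[0,0,0]],[-1,[0,0,0],[0,0,0]],[-1,[0,0,0],[0,0,0]]]'
```

```text
clock: 23.9
position: [0.5505, -0.046, 0.1671]
ee_rot: [0.707, 0.707, 0.0, -0.0]
ft_force: [-0.3, 0.2, -0.3]
grip_width: 0.575
clock: 24.4
position: [0.5506, -0.0459, 0.1642]
ee_rot: [0.707, 0.707, 0.0, 0.0]
ft_force: [-0.1, 0.6, 1.7]
grip_width: 0.573
```

```bash
python3 -m crank '[[-1,[0,0,0.0125],[0,0,0]],[-1,[0,0,0],[0,0,0]],[-1,[0,0,0],[0,0,0]],[-1,[0,0,0],[0,0,0]],[-1,[0,0,0],[0,0,0]]]';python3 -c "
from h import *
snap('w12')
im=cv2.imread('pics/w12.png');o=manip.get_obs();print(o['position'],o['ft_force'])
crop(im,240,240,155,165,4,'pics/z12.png')"
```

```text
clock: 24.9
position: [0.5504, -0.0457, 0.163]
ee_rot: [0.707, 0.707, -0.0, -0.0]
ft_force: [-0.7, 1.6, -1.1]
grip_width: 0.572
[ 0.55042751 -0.04571027  0.16300435] [ 0.07092169  2.19817054 -1.21828249]
```

View pics/z12.png

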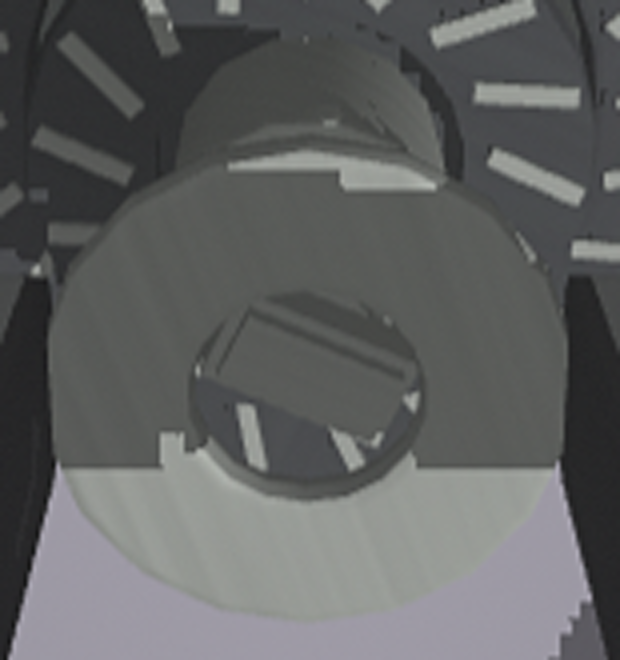

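```bash
python3 -m crank '[[-1,[0.008,0,0],[0,0,0]],[-1,[0,0,0.0125],[0,0,0]],[-1,[0,0,0],[0,0,0]],[-1,[0,0,0.0125],[0,0,0]],[-1,[0,0,0],[0,0,0]]]'
```

```text
clock: 25.45
position: [0.5505, -0.0453, 0.161]
ee_rot: [0.707, 0.707, 0.0, -0.0]
ft_force: [-0.3, 1.4, -0.5]
grip_width: 0.57
```

```bash
python3 -m crank '[[-1,[0.005,0,0],[0,0,0]],[-1,[0,0,0.0125],[0,0,0]],[-1,[0,0,0.0125],[0,0,0]],[-1,[0,0,0.0125],[0,0,0]],[-1,[0,0,0],[0,0,0]]]';python3 -m crank '[[-1,[0,0,0.0125],[0,0,0]],[-1,[0,0,0.0125],[0,0,0]],[-1,[0,0,0.0125],[0,0,0]],[-1,[0,0,0.0125],[0,0,0]],[-1,[0,0,0],[0,0,0]]]'
```

```text
clock: 25.95
position: [0.5504, -0.045, 0.158]
ee_rot: [0.707, 0.707, -0.0, -0.0]
ft_force: [-0.2, 0.4, -0.6]
grip_width: 0.574
clock: 26.45
position: [0.5505, -0.0449, 0.154]
ee_rot: [0.707, 0.707, -0.0, -0.0]
ft_force: [0.3, -0.1, -0.7]
grip_width: 0.579
```

```bash
python3 -m crank '[[-1,[0,0,0.0125],[0,0,0]],[-1,[0,0,0.0125],[0,0,0]],[-1,[0,0,0.0125],[0,0,0]],[-1,[0,0,0.0125],[0,0,0]],[-1,[0,0,0.0125],[0,0,0]]]';python3 -m crank '[[-1,[0,0,0.0125],[0,0,0]],[-1,[0,0,0.0125],[0,0,0]],[-1,[0,0,0.0125],[0,0,0]],[-1,[0,0,0.0125],[0,0,0]],[-1,[0,0,0],[0,0,0]]]'
```

```text
clock: 26.95
position: [0.5505, -0.0449, 0.149]
ee_rot: [0.707, 0.707, -0.0, -0.0]
ft_force: [0.2, -1.2, -1.6]
grip_width: 0.572
clock: 27.45
position: [0.5505, -0.0449, 0.145]
ee_rot: [0.707, 0.707, -0.0, -0.0]
ft_force: [0.0, -0.1, -1.6]
grip_width: 0.577
```

```bash
python3 -m crank '[[-1,[0,0,0.0125],[0,0,0]],[-1,[0,0,0.0125],[0,0,0]],[-1,[0,0,0.0125],[0,0,0]],[-1,[0,0,0],[0,0,0]],[-1,[0,0,0],[0,0,0]]]';python3 -m crank '[[-1,[0,0,0.0125],[0,0,0]],[-1,[0,0,0.0125],[0,0,0]],[-1,[0,0,0.0125],[0,0,0]],[-1,[0,0,0],[0,0,0]],[-1,[0,0,0],[0,0,0]]]'
```

```text
clock: 27.95
position: [0.5505, -0.0449, 0.1421]
ee_rot: [0.707, 0.707, 0.0, -0.0]
ft_force: [-0.3, 0.6, -0.3]
grip_width: 0.574
clock: 28.45
position: [0.5506, -0.0449, 0.1396]
ee_rot: [0.707, 0.707, 0.0, -0.0]
ft_force: [-2.6, 0.2, 4.6]
grip_width: 0.573
```

```bash
python3 -m crank '[[-1,[0,0,0.0125],[0,0,0]],[-1,[0,0,0.0125],[0,0,0]],[-1,[0,0,0],[0,0,0]],[-1,[0,0,0],[0,0,0]],[-1,[0,0,0],[0,0,0]]]';python3 -c "
from h import *
cv2.imwrite('pics/s13.png',manip.camera('side'))
im=cv2.imread('pics/s13.png')
crop(im,290,170,80,80,7,'pics/z13s.png')"
```

```text
clock: 28.95
position: [0.5507, -0.0449, 0.1378]
ee_rot: [0.707, 0.707, 0.0, -0.0]
ft_force: [-2.9, 0.4, 6.6]
grip_width: 0.574
```

View pics/z13s.png

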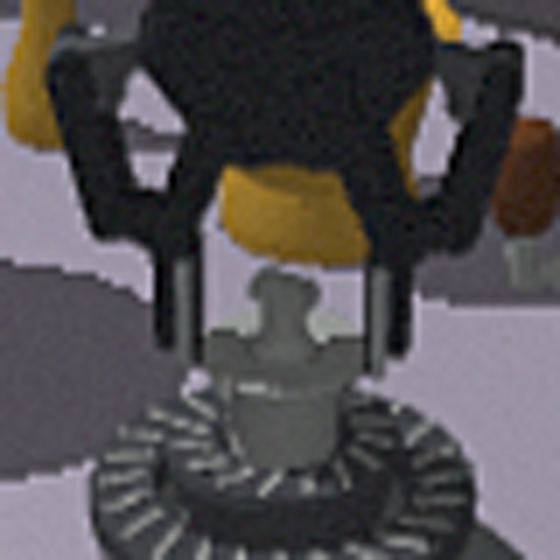

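```bash
python3 -m crank '[[-1,[0,0,-0.0125],[0,0,0]],[-1,[0,0,-0.0125],[0,0,0]],[-1,[0,0,0],[0,0,0]],[0,[0,0,0],[0,0,0]],[0.5,[0,0,0],[0,0,0]]]'; python3 -m crank '[[0.8,[0,0,0],[0,0,0]],[0.8,[0,0,0],[0,0,0]],[0.8,[0,0,-0.1],[0,0,0]],[0.8,[0,0,-0.3],[0,0,0]],[0.8,[0,0,-0.5],[0,0,0]]]'; python3 -m crank '[[0.8,[0,0,-0.5],[0,0,0]],[1,[0.3,-0.1,-0.4],[0,0,0]],[1,[0.5,-0.2,0],[0,0,0]],[1,[0.5,-0.2,0],[0,0,0]],[1,[0,0,0],[0,0,0]]]'; python3 -c "
from h import *
snap('w14');cv2.imwrite('pics/s14.png',manip.camera('side'))
im=cv2.imread('pics/s14.png');o=manip.get_obs();print(o['position'],o['ft_force'])
crop(im,290,170,80,80,7,'pics/z14s.png')"
```

```text
clock: 29.5
position: [0.5507, -0.0449, 0.1393]
ee_rot: [0.707, 0.707, 0.0, 0.0]
ft_force: [-0.4, 0.4, -0.3]
grip_width: 0.729
clock: 30.0
position: [0.5492, -0.0449, 0.2105]
ee_rot: [0.707, 0.707, -0.002, -0.001]
ft_force: [1.0, 0.2, -0.4]
grip_width: 0.903
clock: 30.5
position: [0.5089, 0.0651, 0.2838]
ee_rot: [0.704, 0.71, 0.001, -0.001]
ft_force: [1.2, -0.8, -1.4]
grip_width: 1.002
[0.5103334  0.05991682 0.28370059] [ 0.11396045  0.13142219 -0.27813538]
```

View pics/z14s.png

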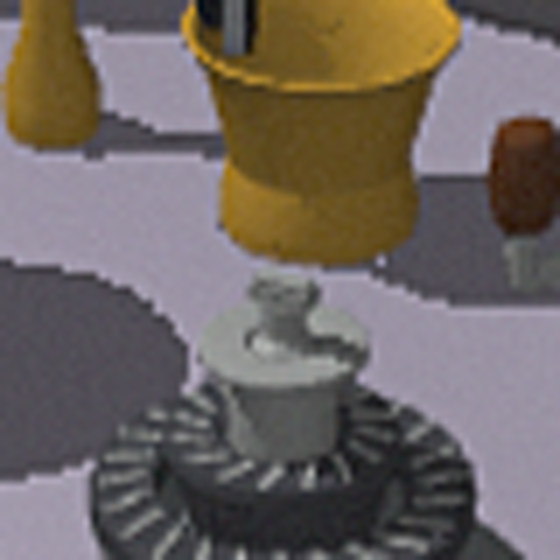

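View pics/w14.png

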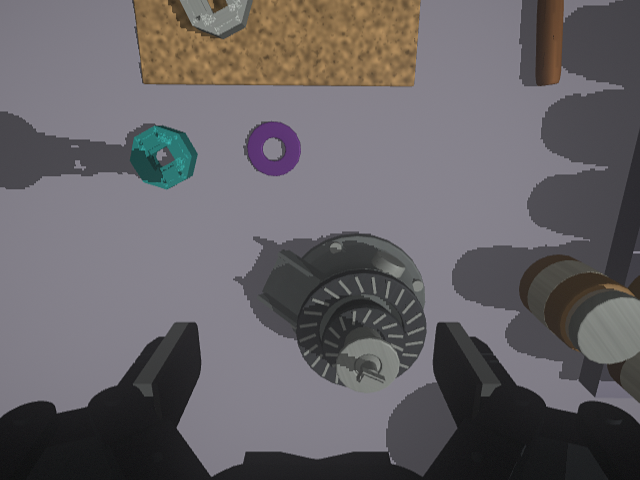

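```bash
python3 -m crank '[[1,[0.33,-0.272,0.26],[0,0,0]],[1,[0.33,-0.272,0.26],[0,0,0]],[1,[0.33,-0.272,0.26],[0,0,0]],[1,[0.33,-0.272,0.26],[0,0,0]],[1,[0,0,0],[0,0,0]]]'; python3 -c "
from h import *
import time
snap('w15')
im=cv2.imread('pics/w15.png');o=manip.get_obs();print(o['position'],o['ft_force'])"
```

```text
clock: 31.1
position: [0.4206, 0.1662, 0.1976]
ee_rot: [0.706, 0.708, -0.002, -0.001]
ft_force: [-0.3, -0.5, -0.6]
grip_width: 1.0
[0.42256494 0.16472226 0.19908994] [ 0.69285322 -0.46737273  0.90536197]
```

View pics/w15.png

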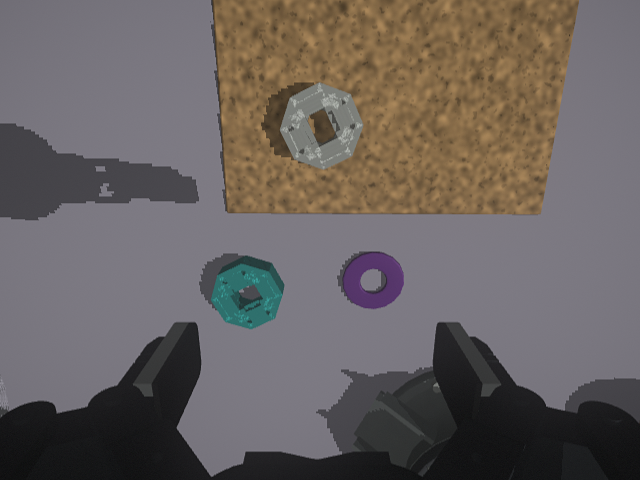

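```bash
python3 - <<'E'
from h import *
im,c=load("w15")
cv2.imwrite("pics/z15.png",cv2.resize(im[72:180,255:370],None,fx=5.5,fy=5.5,interpolation=2))
hsv=cv2.cvtColor(im,cv2.COLOR_BGR2HSV)
m=((hsv[...,1]<60)&(hsv[...,2]>110)).astype(np.uint8);k=np.zeros_like(m);k[75:175,270:370]=m[75:175,270:370]
k=cv2.morphologyEx(k,cv2.MORPH_CLOSE,np.ones((3,3),np.uint8))
cs,_=cv2.findContours(k,cv2.RETR_CCOMP,cv2.CHAIN_APPROX_NONE)
def flat(cc,z): return np.array([onz(c,p[0],z)[:2] for p in cc])
for cc in cs:
    if len(cc)<30: continue
    w=flat(cc,.024)*1000
    r=cv2.minAreaRect(w.astype(np.float32));print(len(cc),"rect",np.round(r[0],1),np.round(r[1],1),round(r[2],1))
    if len(cc)>150:
        # harmonic of order 8: phase of radius
        ce=cv2.minEnclosingCircle(w.astype(np.float32));q=w-np.array(ce[0]);a=np.arctan2(q[:,1],q[:,0]);rr=np.hypot(q[:,0],q[:,1])
        t=np.linspace(-np.pi,np.pi,720);o=np.argsort(a);ri=np.interp(t,a[o],rr[o],period=2*np.pi)
        f=np.sum(ri*np.exp(-8j*t));print("circle",ce,"vertex angle mod45",np.degrees(np.angle(f)/-8)%45, "flat",(np.degrees(np.angle(f)/-8)+22.5)%45, abs(f)/720*2, ri.mean())
        print("mean",ri.min(),ri.max())
# mill
im4,c=load("w4")
P=[(275+x/10,75+y/10) for x,y in [(205,135),(475,270),(415,415),(155,280)]]
w=np.array([onz(c,p,.145)[:2] for p in P])*1000;print(np.round(w,1))
for a,b in ((0,1),(3,2)): d=w[b]-w[a];print("mill x",np.degrees(np.arctan2(d[1],d[0])),np.linalg.norm(d))
for a,b in ((1,2),(0,3)): d=w[b]-w[a];print("mill y",np.degrees(np.arctan2(d[1],d[0]))+90,np.linalg.norm(d))
im5,c=load("w5")
P=[(280+x/8,150+y/8) for x,y in [(160,190),(480,330),(405,495),(100,350)]]
w=np.array([onz(c,p,.143)[:2] for p in P])*1000;print(np.round(w,1))
for a,b in ((0,1),(3,2)): d=w[b]-w[a];print("mill x",np.degrees(np.arctan2(d[1],d[0])),np.linalg.norm(d))
for a,b in ((1,2),(0,3)): d=w[b]-w[a];print("mill y",np.degrees(np.arctan2(d[1],d[0]))+90,np.linalg.norm(d))
E
```

```text
238 rect [422.8 236.3] [53.9 54. ] 26.3
circle ((422.6419677734375, 236.4704132080078), 28.973636627197266) vertex angle mod45 3.199331174557164 flat 25.699331174557166 0.9427081783513597 27.306991279595373
mean 26.153897822866348 28.955223063773136
98 rect [422.8 236.3] [16.1 23.4] 26.3
[[544.2 -38.4]
 [561.1 -46.3]
 [557.4 -55. ]
 [541.  -47. ]]
mill x -25.048183766544426 18.64127634417076
mill x -26.17565968361251 18.272589221105864
mill y -23.324406777548276 9.481312866723595
mill y -20.923901709077114 9.14114634519147
[[544.  -38.4]
 [561.6 -46. ]
 [557.6 -55.4]
 [540.6 -47.2]]
mill x -23.490438997795152 19.14531992635352
mill x -25.701606159902166 18.813531151194045
mill y -23.284044532716337 10.151570742014274
mill y -21.167418952524343 9.433382967670322
```

View pics/z15.png

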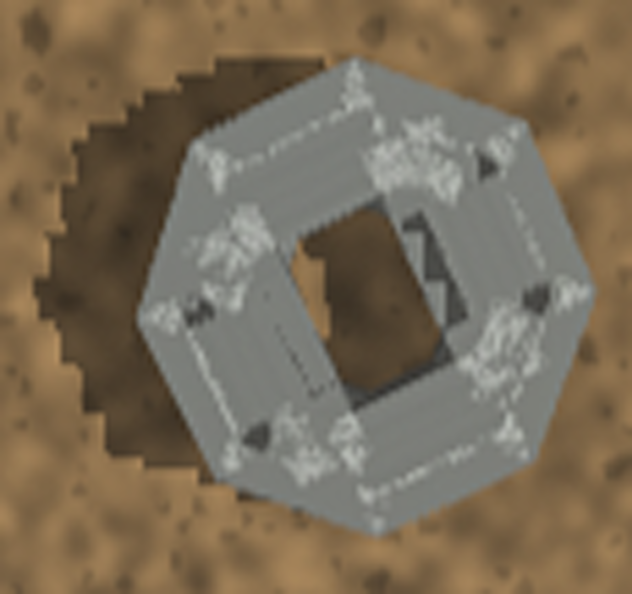

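```bash
python3 -m crank '[[1,[0.3,0,0.37],[0,0,0]],[1,[0.3,0,0.37],[0,0,0]],[1,[0.3,0,0.37],[0,0,0]],[1,[0,0,0],[0,0,0.14]],[1,[0,0,0],[0,0,0.14]]]'; python3 -m crank '[[1,[0,0,0],[0,0,0.142]],[1,[0,0,0],[0,0,0]],[1,[0,0,0],[0,0,0]],[1,[0,0,0],[0,0,0]],[1,[0,0,0],[0,0,0]]]'; python3 -c "
from h import *
o=snap('w16');print(o['position'],R.from_quat(o['ee_rot']).as_matrix()[:2,1])
im=cv2.imread('pics/w16.png')"
```

```text
clock: 31.65
position: [0.4248, 0.2355, 0.1108]
ee_rot: [0.782, 0.623, -0.001, 0.001]
ft_force: [-0.1, 0.2, 1.1]
grip_width: 1.003
clock: 32.15
position: [0.4238, 0.2365, 0.1113]
ee_rot: [0.814, 0.581, 0.0, -0.0]
ft_force: [0.3, -0.5, -0.0]
grip_width: 0.998
[0.42384431 0.23648941 0.1113351 ] [ 0.94588307 -0.32450758]
```

View pics/w16.png

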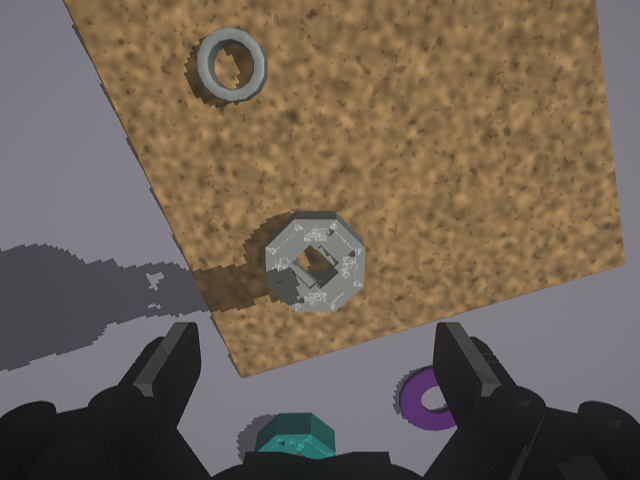

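```bash
python3 - <<'E'
from h import *
c=cam("wrist",np.eye(4))
print("cap",onz(c,(315,266),.1113-.024)); print("purple",onz(c,(432,398),.1113-.004),"turq",onz(c,(295,445),.1113-.02))
im,_=load("w16");cv2.imwrite("pics/z16.png",cv2.resize(im[200:325,255:375],None,fx=5,fy=4.5,interpolation=2))
E
```

```text
cap [ 0.00031667 -0.00076345  0.0873    ]
purple [-0.10192034  0.07758122  0.1073    ] turq [-0.12606707 -0.01384113  0.0913    ]
```

View pics/z16.png

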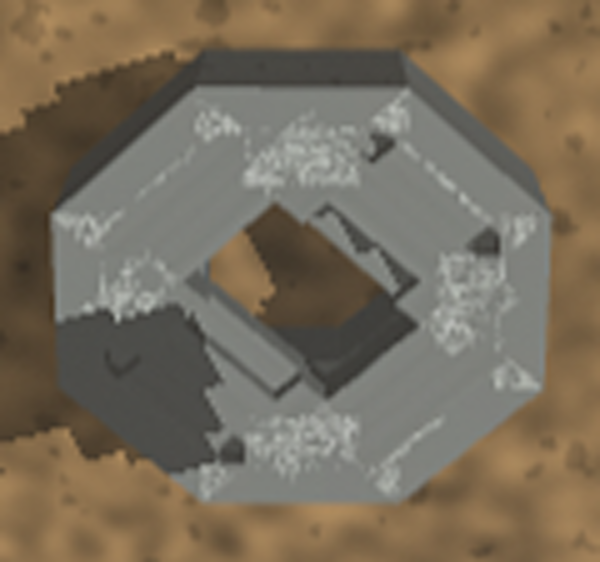

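```bash
python3 -m crank '[[1,[0.009,-0.01,0.3],[0,0,0]],[1,[0,0,0.3],[0,0,0]],[1,[0,0,0.3],[0,0,0]],[0.6,[0,0,0.154],[0,0,0]],[0.6,[0,0,0],[0,0,0]]]' 50; python3 -m crank '[[-1,[0,0,0],[0,0,0]],[-1,[0,0,0],[0,0,0]],[-1,[0,0,0],[0,0,0]],[-1,[0,0,0],[0,0,0]],[-1,[0,0,0],[0,0,0]]]'; python3 -c "
from h import *
snap('w17');o=manip.get_obs();print(o['position'],o['ft_force'],o['grip_width'])
im=cv2.imread('pics/w17.png');crop(im,200,240,240,190,3.3,'pics/z17.png')"
```

```text
clock: 32.7
position: [0.4222, 0.237, 0.0256]
ee_rot: [0.814, 0.581, -0.001, 0.0]
ft_force: [-0.4, -0.0, -0.5]
grip_width: 0.802
clock: 33.2
position: [0.4236, 0.2381, 0.0279]
ee_rot: [0.814, 0.581, 0.001, -0.0]
ft_force: [-0.7, -0.7, 6.8]
grip_width: 0.617
[0.42359847 0.23810691 0.02785166] [-2.43317378 -1.28492645  6.51825647] 0.620938284802505
```

View pics/z17.png

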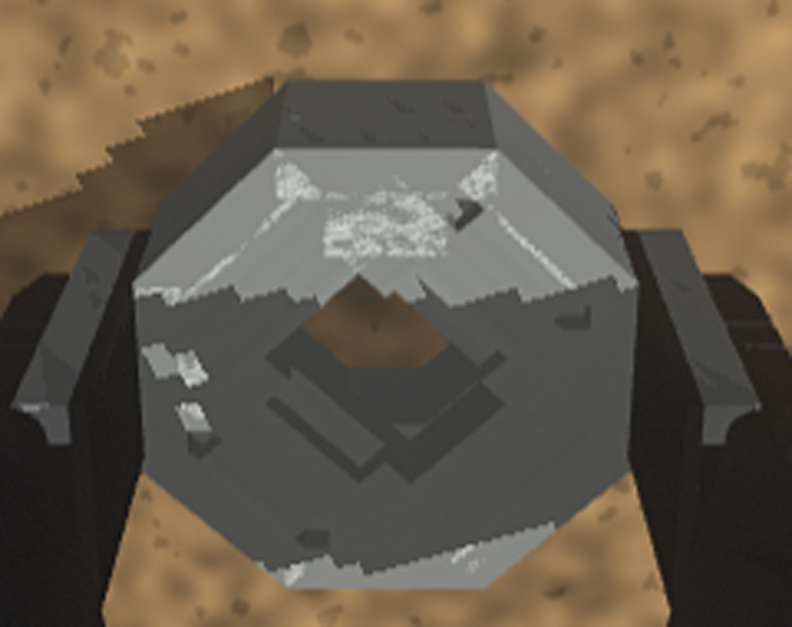

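```bash
python3 - <<'E'
from h import *
c=cam("wrist",np.eye(4))
for z in (.002,.004,.006): print("cap",np.round(onz(c,(317,351.5),z),4))
E
python3 -m crank '[[-1,[0,0,-0.2],[0,0,0]],[-1,[0,0,-0.5],[0,0,0]],[-1,[0,0,-0.55],[0,0,0]],[-1,[0,0,-0.55],[0,0,0]],[-1,[0,0,-0.48],[0,0,0]]]'
python3 -m crank '[[-1,[0,0,0],[0,0,-0.178]],[-1,[0,0,0],[0,0,-0.178]],[-1,[0,0,0],[0,0,-0.178]],[-1,[0,0,0],[0,0,-0.178]],[-1,[0,0,0],[0,0,-0.178]]]'; python3 -c "
from h import *
o=snap('w18');print(o['position'],R.from_quat(o['ee_rot']).as_matrix()[:2,:2],o['joint_pos'])"
```

```text
cap [0.0014 0.0004 0.002 ]
cap [0.0002 0.0004 0.004 ]
cap [-0.0011  0.0004  0.006 ]
clock: 33.75
position: [0.423, 0.2375, 0.2118]
ee_rot: [0.814, 0.581, 0.001, -0.0]
ft_force: [0.6, 0.3, -2.3]
grip_width: 0.617
clock: 34.25
position: [0.4228, 0.2375, 0.2094]
ee_rot: [0.564, 0.826, 0.0, -0.0]
ft_force: [0.2, -1.2, -2.3]
grip_width: 0.616
[0.4228498  0.23752895 0.20937564] [[-0.36463767  0.93114949]
 [ 0.93114947  0.36463765]] [-0.92404823  0.04470983  0.32894235  1.89632858 -0.01565437  1.2028176
 -0.21653852]
```

```bash
python3 -m crank '[[-1,[-0.485,0.0244,0],[0,0,0]],[-1,[-0.485,0.0244,0],[0,0,0]],[-1,[-0.485,0.0244,0],[0,0,0]],[-1,[-0.485,0.0244,0],[0,0,0]],[-1,[-0.485,0.0244,0],[0,0,0]]]'
python3 -m crank '[[-1,[-0.485,0.0244,0],[0,0,0]],[-1,[-0.485,0.0244,0],[0,0,0]],[-1,[-0.485,0.0244,0],[0,0,0]],[-1,[0,0,0],[0,0,0]],[-1,[0,0,0],[0,0,0]]]'; python3 -m crank '[[-1,[0,0,0],[0,0,0]],[-1,[0,0,0],[0,0,0]],[-1,[0,0,0],[0,0,0]],[-1,[0,0,0],[0,0,0]],[-1,[0,0,0],[0,0,0]]]'; python3 -c "
from h import *
o=snap('w19');print(o['position'],o['ft_force'],R.from_quat(o['ee_rot']).as_matrix()[:2,:2])
cv2.imwrite('pics/s19.png',manip.camera('side'))
im=cv2.imread('pics/s19.png')
crop(im,270,110,120,140,4.2,'pics/z19s.png')"
```

```text
clock: 34.8
position: [0.5021, 0.0586, 0.2095]
ee_rot: [0.567, 0.824, 0.0, 0.0]
ft_force: [1.1, -0.0, -1.1]
grip_width: 0.621
clock: 35.3
position: [0.549, -0.0474, 0.2091]
ee_rot: [0.568, 0.823, -0.0, -0.0]
ft_force: [-0.1, 0.8, -2.1]
grip_width: 0.621
clock: 35.8
position: [0.549, -0.0461, 0.2093]
ee_rot: [0.566, 0.825, 0.0, -0.0]
ft_force: [-0.8, 0.1, -1.7]
grip_width: 0.62
[ 0.549044   -0.04607589  0.20927303] [-0.8464094   0.1146564  -1.69959167] [[-0.35962173  0.93309817]
 [ 0.93309816  0.3596217 ]]
```

View pics/z19s.png

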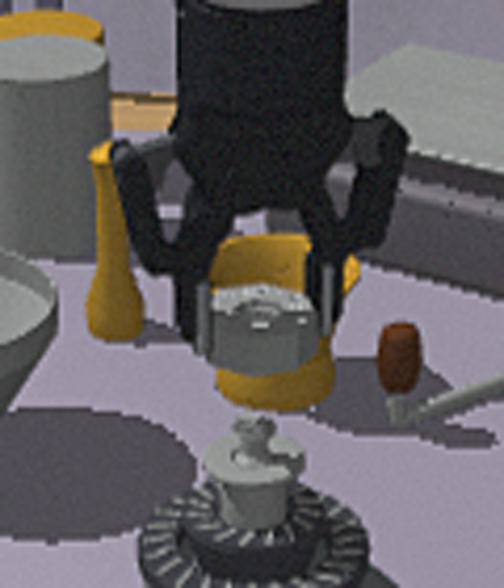

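View pics/w19.png

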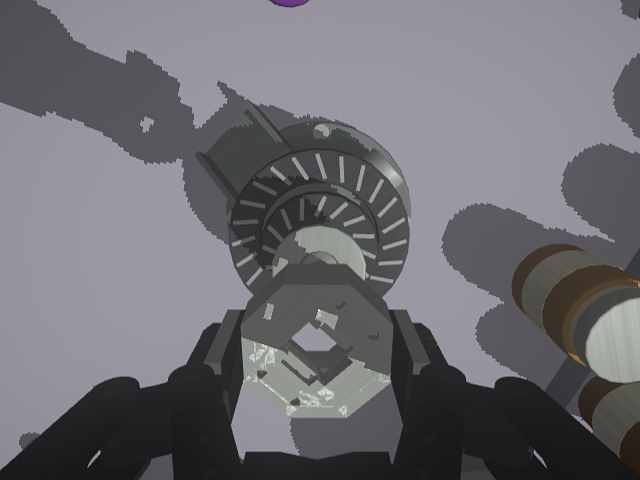

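```bash
python3 -m crank '[[-1,[-0.007,0.019,0.1],[0,0,0]],[-1,[0,0,0.1],[0,0,0]],[-1,[0,0,0.1],[0,0,0]],[-1,[0,0,0.1],[0,0,0]],[-1,[0,0,0],[0,0,0]]]'; python3 -m crank '[[-1,[0,0,0.0375],[0,0,0]],[-1,[0,0,0.0125],[0,0,0]],[-1,[0,0,0.0125],[0,0,0]],[-1,[0,0,0],[0,0,0]],[-1,[0,0,0],[0,0,0]]]'
```

```text
clock: 36.4
position: [0.5499, -0.0464, 0.1757]
ee_rot: [0.566, 0.824, -0.001, -0.001]
ft_force: [-0.3, -0.4, -1.9]
grip_width: 0.618
clock: 36.9
position: [0.5508, -0.0464, 0.1724]
ee_rot: [0.566, 0.824, 0.0, 0.0]
ft_force: [0.2, -0.1, -1.1]
grip_width: 0.617
```

```bash
python3 -m crank '[[-1,[0.005,0,0.0125],[0,0,0]],[-1,[0,0,0.0125],[0,0,0]],[-1,[0,0,0.0125],[0,0,0]],[-1,[0,0,0],[0,0,0]],[-1,[0,0,0],[0,0,0]]]'; python3 -m crank '[[-1,[0,0,0.0125],[0,0,0]],[-1,[0,0,0.0125],[0,0,0]],[-1,[0,0,0],[0,0,0]],[-1,[0,0,0],[0,0,0]],[-1,[0,0,0],[0,0,0]]]'
```

```text
clock: 37.4
position: [0.5505, -0.046, 0.1692]
ee_rot: [0.566, 0.824, -0.0, -0.0]
ft_force: [-0.1, 0.2, -1.3]
grip_width: 0.619
clock: 37.9
position: [0.5505, -0.046, 0.1672]
ee_rot: [0.566, 0.824, 0.0, -0.0]
ft_force: [-0.2, 0.6, -2.6]
grip_width: 0.616
```

```bash
python3 -m crank '[[-1,[0,0,0.0125],[0,0,0]],[-1,[0,0,0],[0,0,0]],[-1,[0,0,0.0125],[0,0,0]],[-1,[0,0,0],[0,0,0]],[-1,[0,0,0],[0,0,0]]]'; python3 -m crank '[[-1,[0,0,0.0125],[0,0,0]],[-1,[0,0,0],[0,0,0]],[-1,[0,0,0.0125],[0,0,0]],[-1,[0,0,0],[0,0,0]],[-1,[0,0,0],[0,0,0]]]'
```

```text
clock: 38.4
position: [0.5505, -0.046, 0.1651]
ee_rot: [0.566, 0.824, 0.0, -0.0]
ft_force: [0.2, 0.3, -2.6]
grip_width: 0.616
clock: 38.9
position: [0.5505, -0.0459, 0.1632]
ee_rot: [0.566, 0.824, 0.0, -0.0]
ft_force: [0.2, 0.0, -2.9]
grip_width: 0.62
```

```bash
python3 -m crank '[[-1,[0,0,0.0125],[0,0,0]],[-1,[0,0,0.0125],[0,0,0]],[-1,[0,0,0.0125],[0,0,0]],[-1,[0,0,0],[0,0,0]],[-1,[0,0,0],[0,0,0]]]'; python3 -c "
from h import *
o=snap('w20');print(o['position'],o['ft_force'])
im=cv2.imread('pics/w20.png');crop(im,230,250,175,180,3.3,'pics/z20.png')"
```

```text
clock: 39.4
position: [0.5505, -0.046, 0.1601]
ee_rot: [0.566, 0.824, -0.0, -0.0]
ft_force: [-0.3, 1.4, -2.7]
grip_width: 0.618
[ 0.55047173 -0.04596913  0.16006166] [-0.28958535  1.43743492 -2.7391621 ]
```

View pics/z20.png

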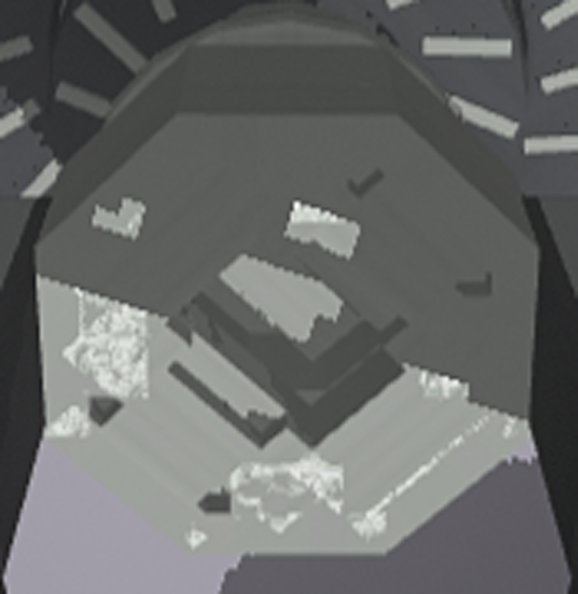

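```bash
python3 -m crank '[[-1,[0,0,0.0125],[0,0,0]],[-1,[0,0,0],[0,0,0]],[-1,[0,0,0.0125],[0,0,0]],[-1,[0,0,0],[0,0,0]],[-1,[0,0,0],[0,0,0]]]'; python3 -m crank '[[-1,[0,0,0.0125],[0,0,0]],[-1,[0,0,0],[0,0,0]],[-1,[0,0,0.0125],[0,0,0]],[-1,[0,0,0],[0,0,0]],[-1,[0,0,0],[0,0,0]]]'
```

```text
clock: 39.95
position: [0.5506, -0.046, 0.1582]
ee_rot: [0.566, 0.824, 0.0, -0.0]
ft_force: [-0.3, 0.9, -1.3]
grip_width: 0.62
clock: 40.45
position: [0.5505, -0.046, 0.1561]
ee_rot: [0.566, 0.824, -0.0, -0.0]
ft_force: [-0.4, 1.7, -2.0]
grip_width: 0.619
```

```bash
python3 -m crank '[[-1,[0.004,0,0.0125],[0,0,0]],[-1,[0,0,0.0125],[0,0,0]],[-1,[0,0,0.0125],[0,0,0]],[-1,[0,0,0],[0,0,0]],[-1,[0,0,0],[0,0,0]]]'; python3 -m crank '[[-1,[0,0,0.0125],[0,0,0]],[-1,[0,0,0.0125],[0,0,0]],[-1,[0,0,0.0125],[0,0,0]],[-1,[0,0,0],[0,0,0]],[-1,[0,0,0],[0,0,0]]]'
```

```text
clock: 40.95
position: [0.5504, -0.0458, 0.1531]
ee_rot: [0.566, 0.824, -0.0, -0.0]
ft_force: [0.3, 0.8, -1.4]
grip_width: 0.617
clock: 41.45
position: [0.5504, -0.0457, 0.1502]
ee_rot: [0.566, 0.824, -0.0, -0.0]
ft_force: [0.1, 0.0, -1.7]
grip_width: 0.618
```

```bash
python3 -m crank '[[-1,[0,0,0.0125],[0,0,0]],[-1,[0,0,0],[0,0,0]],[-1,[0,0,0.0125],[0,0,0]],[-1,[0,0,0],[0,0,0]],[-1,[0,0,0],[0,0,0]]]'; python3 -m crank '[[-1,[0,0,0.0125],[0,0,0]],[-1,[0,0,0],[0,0,0]],[-1,[0,0,0.0125],[0,0,0]],[-1,[0,0,0],[0,0,0]],[-1,[0,0,0],[0,0,0]]]'
```

```text
clock: 41.95
position: [0.5505, -0.0457, 0.1485]
ee_rot: [0.566, 0.824, 0.0, 0.0]
ft_force: [-2.5, 0.9, 3.9]
grip_width: 0.619
clock: 42.45
position: [0.5506, -0.0457, 0.1464]
ee_rot: [0.566, 0.824, 0.0, 0.0]
ft_force: [-2.0, 0.4, 5.5]
grip_width: 0.618
```

```bash
python3 -m crank '[[-1,[0,0,0.0125],[0,0,0]],[-1,[0,0,0.0125],[0,0,0]],[-1,[0,0,0.0125],[0,0,0]],[-1,[0,0,0],[0,0,0]],[-1,[0,0,0],[0,0,0]]]'; python3 -m crank '[[-1,[0,0,0.01],[0,0,0]],[-1,[0,0,0.008],[0,0,0]],[-1,[0,0,0],[0,0,0]],[-1,[0,0,0],[0,0,0]],[-1,[0,0,0],[0,0,0]]]'; python3 -c "
from h import *
o=snap('w21');print(o['position'],o['ft_force'],o['joint_pos'])
im=cv2.imread('pics/w21.png');crop(im,230,250,175,180,3.3,'pics/z21.png')"
```

```text
clock: 42.95
position: [0.5506, -0.0458, 0.1437]
ee_rot: [0.566, 0.824, 0.0, 0.0]
ft_force: [-4.3, -0.1, 9.5]
grip_width: 0.62
clock: 43.45
position: [0.5506, -0.0458, 0.1424]
ee_rot: [0.566, 0.824, 0.0, 0.0]
ft_force: [-6.0, 0.2, 9.1]
grip_width: 0.617
[ 0.55060083 -0.04575233  0.14238212] [-5.95538797  0.17904639  9.13992968] [-0.51268442  0.29291928  0.60069053  1.8181294  -0.18595769  1.08643607
  0.52256781]
```

View pics/z21.png

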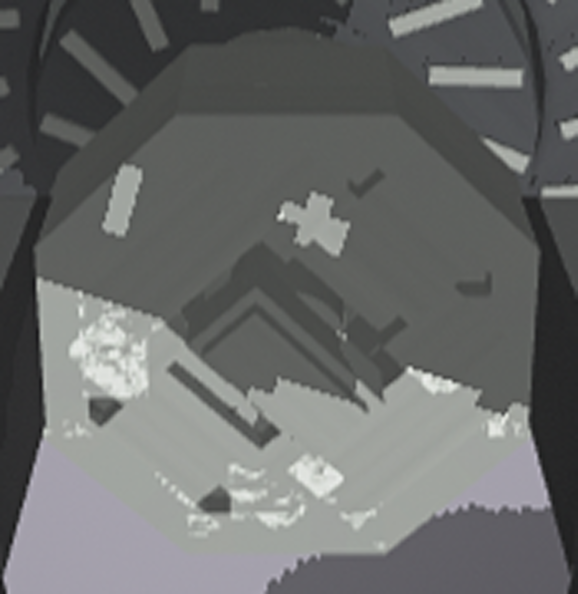

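```bash
python3 -m crank '[[-1,[0,-0.004,0.009],[0,0,0]],[-1,[0,0,0],[0,0,0]],[-1,[0,0,0],[0,0,0.1]],[-1,[0,0,0],[0,0,0.1]],[-1,[0,0,0],[0,0,0]]]'
```

```text
clock: 44.0
position: [0.5511, -0.0457, 0.142]
ee_rot: [0.63, 0.777, 0.001, 0.001]
ft_force: [-1.6, 0.9, 10.0]
grip_width: 0.616
```

```bash
python3 -m crank '[[-1,[0,0,0],[0,0,0.12]],[-1,[0,0,0],[0,0,0.12]],[-1,[0,0,0],[0,0,0.12]],[-1,[0,0,0],[0,0,0]],[-1,[0,0,0],[0,0,0]]]'; python3 -c "
from h import *
o=snap('w22');print(o['position'],o['ft_force'],o['torque'])
im=cv2.imread('pics/w22.png');crop(im,230,250,175,180,3.3,'pics/z22.png')"
```

```text
clock: 44.5
position: [0.5513, -0.0458, 0.1422]
ee_rot: [0.732, 0.681, 0.001, 0.001]
ft_force: [-1.3, 0.9, 9.9]
grip_width: 0.621
[ 0.55131278 -0.04581257  0.14215717] [-1.33851361  0.88111637  9.94919824] [ 0.05196118  0.24461422 -0.04848633]
```

View pics/z22.png

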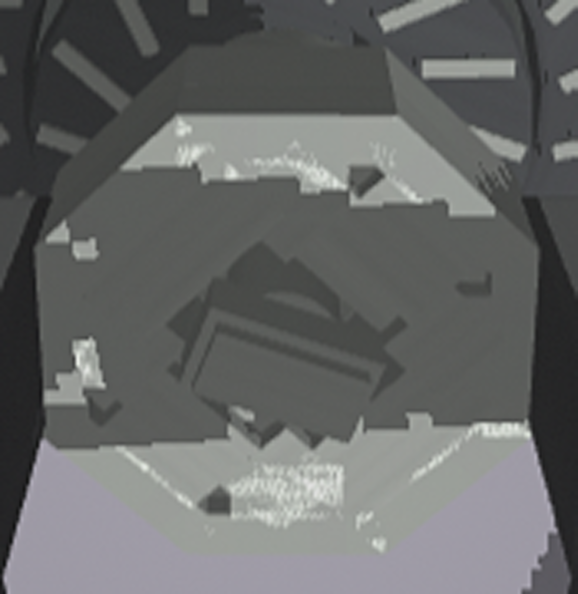

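```bash
python3 -m crank '[[-1,[0,0,0],[0,0,0.18]],[-1,[0,0,0],[0,0,0.18]],[-1,[0,0,0],[0,0,0.18]],[-1,[0,0,0],[0,0,0.18]],[-1,[0,0,0],[0,0,0]]]';  python3 -m crank '[[-1,[0,0,0],[0,0,0.18]],[-1,[0,0,0],[0,0,0.18]],[-1,[0,0,0],[0,0,0.18]],[-1,[0,0,0],[0,0,0.18]],[-1,[0,0,0],[0,0,0]]]'; python3 -c "
from h import *
o=snap('w23');print(o['position'],o['ft_force'],o['torque'],R.from_quat(o['ee_rot']).as_matrix()[:2,:2])
im=cv2.imread('pics/w23.png');crop(im,230,250,175,180,3.3,'pics/z23.png')"
```

```text
clock: 45.05
position: [0.5515, -0.0459, 0.1422]
ee_rot: [0.894, 0.447, 0.001, 0.001]
ft_force: [0.6, -0.3, 10.2]
grip_width: 0.616
clock: 45.55
position: [0.5515, -0.046, 0.1422]
ee_rot: [0.984, 0.18, 0.002, 0.0]
ft_force: [-0.2, -0.8, 9.7]
grip_width: 0.616
[ 0.55153935 -0.04597154  0.1421573 ] [-0.18292613 -0.76111666  9.71857377] [-0.08280373  0.03577179 -0.06921854] [[ 0.93503188  0.35454949]
 [ 0.3545522  -0.93503617]]
```

View pics/z23.png

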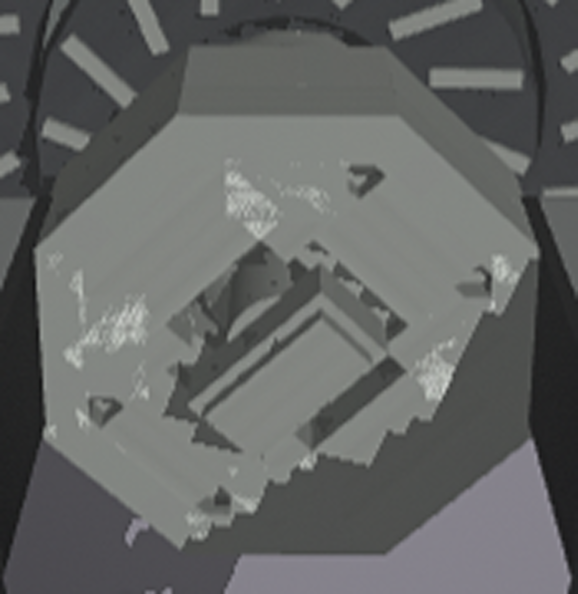

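```bash
python3 -m crank '[[-1,[0,0,-0.0125],[0,0,0]],[-1,[0,0,-0.0125],[0,0,0]],[-1,[0,0,-0.0125],[0,0,0]],[-1,[0,0,0],[0,0,0]],[-1,[0,0,0],[0,0,0]]]';  python3 -c "
from h import *
o=snap('w24');print(o['position'],o['ft_force'])
im=cv2.imread('pics/w24.png');crop(im,230,250,175,180,3.3,'pics/z24.png')"
```

```text
clock: 46.1
position: [0.5515, -0.046, 0.145]
ee_rot: [0.983, 0.183, 0.002, 0.0]
ft_force: [1.5, -0.5, 7.0]
grip_width: 0.618
[ 0.55147486 -0.04597458  0.14500096] [ 1.51101647 -0.49026317  7.03965278]
```

View pics/z24.png

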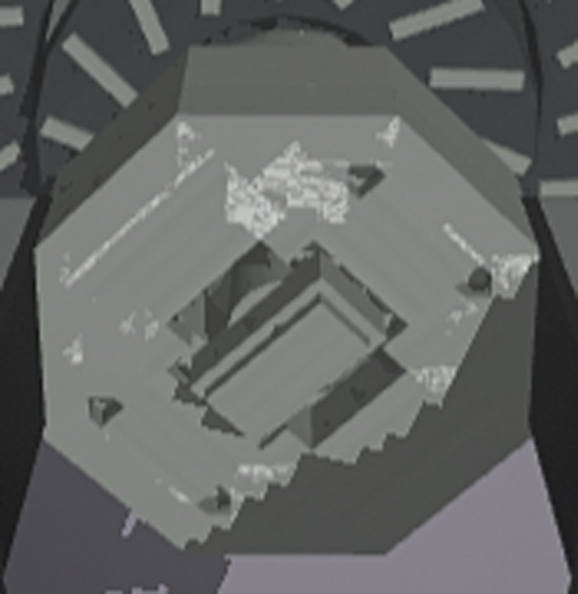

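```bash
python3 -m crank '[[-1,[0,0,-0.0125],[0,0,0]],[-1,[0,0,0],[0,0,0]],[-1,[0,0,-0.006],[0,0,0]],[-1,[0,0,0],[0,0,0]],[-1,[0,0,0],[0,0,0]]]'
```

```text
clock: 46.65
position: [0.5513, -0.046, 0.1459]
ee_rot: [0.983, 0.183, 0.001, 0.001]
ft_force: [6.4, -1.9, 1.4]
grip_width: 0.622
```

```bash
python3 -m crank '[[-0.2,[0,0,0],[0,0,0]],[0.3,[0,0,0],[0,0,0]],[0.6,[0,0,0],[0,0,0]],[0.8,[0,0,0],[0,0,0]],[0.8,[0,0,0],[0,0,0]]]'; python3 -m crank '[[0.8,[0,0,-0.1],[0,0,0]],[0.8,[0,0,-0.2],[0,0,0]],[0.8,[0,0,-0.4],[0,0,0]],[0.8,[0,0,-0.5],[0,0,0]],[0.8,[0,0,-0.3],[0,0,0]]]'; python3 -m crank '[[0.8,[-0.4,0,0],[0,0,0]],[0.8,[-0.4,0,0],[0,0,0]],[0.8,[-0.2,0,0],[0,0,0]],[0.8,[0,0,0],[0,0,0]],[0.8,[0,0,0],[0,0,0]]]'; python3 -c "
from h import *
o=snap('w25');print(o['position'],o['ft_force'],o['clock'])
cv2.imwrite('pics/s25.png',manip.camera('side'))
im=cv2.imread('pics/s25.png')
crop(im,290,170,80,80,7,'pics/z25s.png')"
```

```text
clock: 47.15
position: [0.5498, -0.0457, 0.1453]
ee_rot: [0.983, 0.183, -0.0, -0.0]
ft_force: [-0.1, -0.5, -0.3]
grip_width: 0.898
clock: 47.65
position: [0.5508, -0.0465, 0.2696]
ee_rot: [0.983, 0.182, 0.002, 0.0]
ft_force: [-0.2, 0.2, 0.3]
grip_width: 0.9
clock: 48.15
position: [0.476, -0.0743, 0.2666]
ee_rot: [0.983, 0.183, 0.001, -0.001]
ft_force: [-0.4, 0.3, 0.1]
grip_width: 0.9
[ 0.47602494 -0.07433099  0.26656073] [-0.42048945  0.26197657  0.11630972] 48.15
```

View pics/z25s.png

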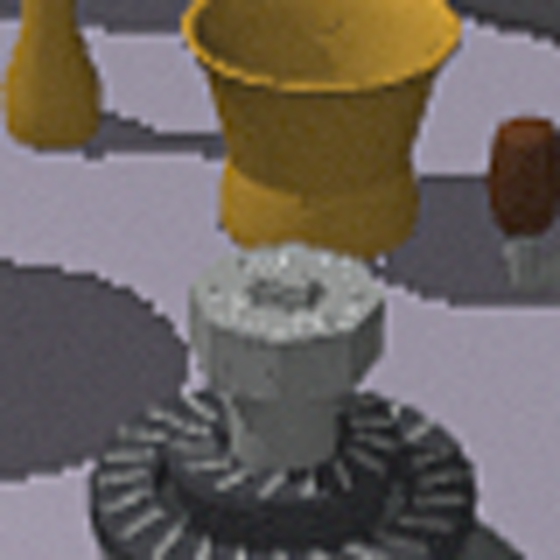

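View pics/w25.png

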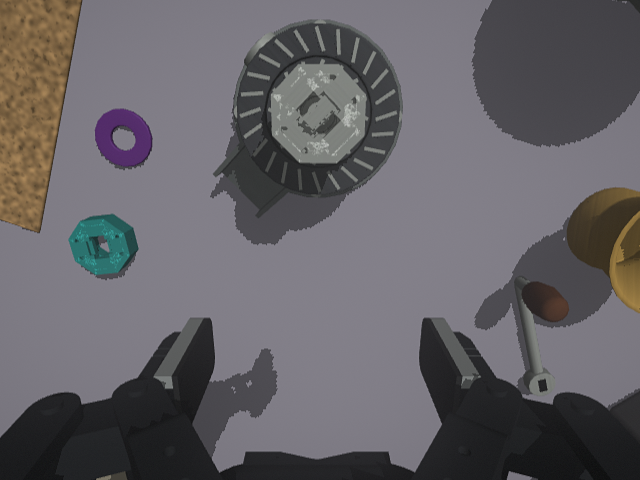

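```bash
python3 - <<'E'
from h import *
im,c=load("w25");cv2.imwrite("pics/z25.png",cv2.resize(im[50:175,255:380],None,fx=4.8,fy=4.8,interpolation=2))
for z in (.139,.1415,.144): print(np.round(onz(c,(317.5,111),z),4))
E
```

```text
[ 0.5518 -0.0456  0.139 ]
[ 0.5518 -0.0456  0.1415]
[ 0.5518 -0.0456  0.144 ]
```

View pics/z25.png

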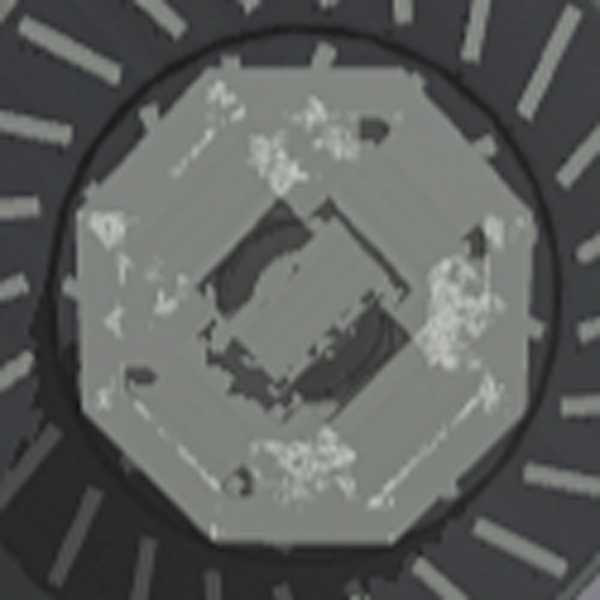

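The head lies across the slot, inside the recess, with the slot visible on both sides of it. The cap is level and concentric with the burr, and the gripper is clear. I'm handing in now.

```bash
python3 -c "
from workcell import manip
print(manip.hand_in(),manip.get_obs()['clock'])"
```

```text
the job is handed in; nothing more can be done
the job is handed in; nothing more can be done
```

The spindle stack is back together and I handed the job in at about 48 s of the 72 s allowed; no verdict is reported.

- **Sleeve:** the long sleeve went over the spindle into its seat. The seat felt about 2–3 mm above nominal, and the spring yielded at about 8 N.
- **Washer:** the grey washer went on top of the sleeve, and the side view showed it lying flat.
- **Cap:** I put it on with its slot in line with the head and pressed it about 7 mm. The highest force I read was about 10 N. I then turned it 90° clockwise and let it up.

**Last checks:**
- When I let the cap up, the upward force on the hand dropped from 7 N to 1.4 N, so the head was holding it.
- The final wrist picture shows the head lying across the slot, inside the recess, with the cap level.
- The picture puts the cap centre at (0.5518, -0.0456), about 1 mm from the axis I felt at (0.5506, -0.046), which is within calibration and reading noise.
- The gripper was clear and the wrist force was near zero.

**Not checked directly:** I could not measure the force between cap and head (over 3 N is required). I only inferred it from that drop in force. I saw nothing else disturbed, but I did not measure the other objects again.

**Disagreement:** the seat height came out about 1.5 mm different between the sleeve and washer contacts, which had no effect on the job.

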